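# Sanitise the sports flasks

### The arm

A 6-joint arm with a two-finger parallel gripper is mounted at the origin on the work surface. World frame = base frame: x ahead of the robot, y to its left, z up, the work surface at z = 0. Lengths are in mm, angles in rad, forces in N, time in s.
With the tool pointing down it reaches from about 400 to 925 mm from the base axis. Payload 12.5 kg.
Tool frame: the origin (TCP) lies at the very end of the fingers, on their centre line; the grasp point (between the pads) lies behind it (env.grip_depth is the z of the grasp point in the tool frame, in mm); z points along the fingers, y is the line along which they close (so a half turn about z gives the same grasp; the last joint's range is limited). The gripper opens to 95 mm and grips with 3 to 60 N. Pads are 20 mm wide; open, the fingers measure 119 mm over their backs; the gripper's body (75 mm by 180 mm) begins 59 mm behind the grasp point.
Start: joints at [-0.106, 0.491, 1.559, -0, 1.092, -0.106], TCP at [625.017, 0.021, 214.661] pointing down, gripper open.
Joint ranges: [-3.1, 3.1], [-0.84, 2.19], [0.05, 2.79], [-1.13, 4.28], [0.06, 2.93], [-2.69, 2.69]. Speed limits (rad/s): [2.22, 2.22, 2.79, 3.14, 3.14, 3.14].

### API

Orientations are given as [roll, pitch, yaw] about the fixed x, y, z axes, in that order (R = Rz(yaw) Ry(pitch) Rx(roll)).
In Python, from cell import env, optics gives the robot as it stands.
- The arm moves only by the tool step_arm, never from a script. Its argument "moves" is a list of rows, each an object of numbers: "tx", "ty", "tz": the shift along the tool's x, y, z in mm; "roll": the turn about the tool's z in rad. In form: [{"tx": .., "ty": .., "tz": .., "roll": ..}, ...]. A call has 1 to 12 rows; each row is the pose to reach, as a shift and turn from the pose commanded when the call began, along the tool's axes at that moment; what a row does not reach only later rows make up. A row lasts 1/12 s, in which the tool goes at most 41.7 mm and 7.16 degrees, less where a joint would pass 70% of its speed; a pose out of reach is approached as far as the arm can. A call with a gripper value outside its range is refused whole. "grip" is the finger opening in mm, from 0 to 95.1, set as the call begins (left out, the last holds). The fingers move at their own pace and stop on an object; the grip force is fixed at half the most. Time passes only in rows, so rows that repeat a pose let the fingers close. It gives the time, the measured TCP pose, the force, the opening and the grip force at its end, in the units of the state.
- env.state(): the state, without advancing time (a new reading comes with each control period).
- optics.read_camera(name): name is "scene" or "side" or "wrist"; returns a dict with "pixels" (400x640x3 uint8, blue, green, red), "mtx" (3x3 intrinsics, pixels), "dist" ([k1, k2, p1, p2, k3] as OpenCV has them; the pictures are not rectified), "view" (4x4, takes a point from world to camera coordinates). Camera axes: x right, y down, z forward; pixel columns grow to the right and rows downward; lengths in mm; the calibration is good to about 2 mm. A picture is of the moment at which its call begins. There is no depth.
- env.job_done(): hands the job in; it is judged then, once.
The state is a dict: "t": time; "joints": joint angles; "qvel": joint speeds; "tau": joint torques, N m; "eef_pos": TCP position; "tcp_rot": TCP orientation; "ft_force": force on the tool from outside, world axes, zero at the start; "moment": the same for the moment, N m; "opening": opening from 0.0 (shut) to 1.0 (fully open); "grip_force": force on a finger pad.
Only numpy, scipy, OpenCV 4.12 (cv2) and the standard library are available. Lean on these libraries where they do the work, as an engineer would, in place of code of your own. Each camera call takes 0.05 s, during which the arm holds its last target. There are 200 camera calls.

### The job

Take the finished steel flask off the sanitiser's front pad and stand it upright on the free part of the blue drying mat. Then stand each coloured flask that is there upright in the middle of a pad of its own at the open front, turning the table on by its posts, click by click, until every coloured flask is under the hood and the table rests in a click position. Only then press the blue key fully down and, after it, the green key; never press the red key, and leave the other things on the counter where they are.

Things in the scene. Friction and masses are not known exactly. Their poses are not given: they have to be found in the camera images.
- sanitizer: Origin on the counter on the turntable axis; x from the open front (robot side) to the rear, y left, z up. Turntable 304 mm across, top 60 mm up, 4 pads, central hub 88 mm across, 45 mm high. A tinted clear hood roof (200 to 209 mm up, 342 mm wide) covers all beyond x -25 mm. Only the front pad (x -85, y 0) is open from above; those at left, right and rear are hooded.
- turntable (a joint): Turn in rad, 0 at the start, + is counter-clockwise from above (front pad goes to -y). Detents at multiples of pi/2, up to 0.45 N m (3 N at a post); no end stops. Pinch or push one of four black posts on it: 138 mm from the axis, midway (45 deg) between pads, 16 mm thick, 80 mm tall, tops 140 mm up, joined by a rail whose top is 38 mm above the turntable.
- pad0 (a point): Centre of turntable pad 0 (dark flat disc, 80 mm in diameter, 85 mm from the axis), at the turntable's top surface; moves with the turntable. At the start this one is at the front.
- pad1 (a point): Centre of turntable pad 1 (dark flat disc, 80 mm in diameter, 85 mm from the axis), at the turntable's top surface; moves with the turntable.
- pad2 (a point): Centre of turntable pad 2 (dark flat disc, 80 mm in diameter, 85 mm from the axis), at the turntable's top surface; moves with the turntable.
- pad3 (a point): Centre of turntable pad 3 (dark flat disc, 80 mm in diameter, 85 mm from the axis), at the turntable's top surface; moves with the turntable.
- flask_steel: Bare steel flask with a black cap, already sanitised, starting on the front pad: upright cylinder 64 mm in diameter up to 80 mm, narrowing to a 44 mm cap, 105 mm tall, 0.17 to 0.35 kg, weighted base. Origin at the centre of its underside, z up.
- flask_orange: Orange sports flask with a white cap: upright cylinder 64 mm in diameter up to 80 mm, narrowing to a 44 mm cap, 105 mm tall overall, 0.17 to 0.35 kg, weighted base. Origin at the centre of its underside, z up through the cap. Stands on the counter to the left; absent in some starts (None).
- flask_green: Green sports flask with a white cap: upright cylinder 64 mm in diameter up to 80 mm, narrowing to a 44 mm cap, 105 mm tall overall, 0.17 to 0.35 kg, weighted base. Origin at the centre of its underside, z up through the cap. Stands on the counter to the left; absent in some starts (None).
- flask_red: Red sports flask with a white cap: upright cylinder 64 mm in diameter up to 80 mm, narrowing to a 44 mm cap, 105 mm tall overall, 0.17 to 0.35 kg, weighted base. Origin at the centre of its underside, z up through the cap. Stands on the counter to the left; absent in some starts (None).
- mat: Fixed flat blue drying mat, 160 mm (its x) by 260 mm (its y), 4 mm thick, on the counter to the right. Origin at the centre of its underside, z up. A mug stands on its -y end; the +y half is free.
- mug: White ceramic cup without a handle standing on the drying mat, 72 mm across, 85 mm tall, origin under its centre. Leave alone.
- key_blue_top (a point): Centre of the top face of the blue key (programme), 34 mm in diameter, about 52 mm above the counter, in a black collar 50 mm across. The three keys stand in a row 70 mm apart along a grey panel (100 by 220 mm, 30 mm high) on the right; which key is where varies.
- key_green_top (a point): Centre of the top face of the green key (start), 34 mm in diameter, about 52 mm above the counter, in a black collar 50 mm across. The three keys stand in a row 70 mm apart along a grey panel (100 by 220 mm, 30 mm high) on the right; which key is where varies.
- key_red_top (a point): Centre of the top face of the red key (cancel: do not press), 34 mm in diameter, about 52 mm above the counter, in a black collar 50 mm across. The three keys stand in a row 70 mm apart along a grey panel (100 by 220 mm, 30 mm high) on the right; which key is where varies.
- key_blue (a joint): Travel of the blue key in m: 0 up, 0.006 fully down, which takes 5 N straight down; springs back.
- key_green (a joint): Travel of the green key in m: 0 up, 0.006 fully down, which takes 5 N straight down; springs back.
- key_red (a joint): Travel of the red key in m: 0 up, 0.006 fully down, which takes 5 N straight down; springs back.
- detergent: Blue detergent bottle, 80 mm in diameter, 200 mm tall, origin under its centre. Leave alone.
- ball_can: Yellow tennis-ball can, 74 mm in diameter, 190 mm tall, origin under its centre. Leave alone.
- golf_box: White box of golf balls, 100 x 140 x 50 mm, origin under its centre. Leave alone.
- dart_case: Black dart case lying flat, 80 x 170 x 28 mm, origin under its centre. Leave alone.
- chalk_box: Cardboard box of cue chalk, 90 x 60 x 40 mm, origin under its centre. Leave alone.
There are look-alikes about, which are no part of the job. What is shaped like the flask_green but purple or yellow is not meant.

How it is judged:
By the outcome, as a careful person would: the job done as asked, in the order asked, and still so for the second after the job is handed in, with the robot touching nothing.
Of flask_orange, flask_green, flask_red only 2 to 3 are there at a start; the rules pass over those that are not, and their reading is None.
At some moment in a run one of flask_orange, flask_green, flask_red, flask_steel may be knocked a few centimetres aside while the robot is not near it.
It also fails if it takes over 210 s, if anything falls off the work surface, if the arm or the gripper's body presses on something with over 40 N, if the wrist force passes 120 N, or if a joint passes its speed limit or range.

## Working session

There is one attempt and no reset: what is moved stays moved. The work goes in short steps, Python scripts to look and compute and a tool call to move; the robot and the scene stay as the last step left them, time stands still between calls to the robot, and variables do not carry over. Pictures are saved under pics/ and viewed, at most 14 in all, crops included, and the job is handed in when it is done.

Besides the shell and the picture viewer there is one more tool, called after "Request:" by a JSON object that holds its "api" and its "payload". step_arm: Moves the arm, as the interface text tells. Its arguments: {"type":"object","properties":{"moves":{"type":"array"},"grip":{"type":"number"}},"required":["moves"]}

```bash
mkdir -p pics; ls; cat > h.py <<'E'
import numpy as np, cv2
from cell import env, optics
def cam(n, save=None):
    c=optics.read_camera(n); c={k:np.array(v) for k,v in c.items()}
    if save: cv2.imwrite('pics/'+save,c['pixels'])
    return c
def ray(c,uv):
    p=cv2.undistortPoints(np.array([[uv]],float),c['mtx'],c['dist'])[0,0]
    R,t=c['view'][:3,:3],c['view'][:3,3]
    return -R.T@t, R.T@np.array([p[0],p[1],1.])
def onz(c,uv,z):
    o,d=ray(c,uv); return o+d*(z-o[2])/d[2]
def proj(c,P):
    P=np.array(P,float).reshape(-1,3)
    r,_=cv2.Rodrigues(c['view'][:3,:3])
    return cv2.projectPoints(P,r,c['view'][:3,3],c['mtx'],c['dist'])[0][:,0]
def blobs(c,lo,hi,amin=60):
    m=cv2.inRange(cv2.cvtColor(c['pixels'],cv2.COLOR_BGR2HSV),np.array(lo),np.array(hi))
    n,l,s,ce=cv2.connectedComponentsWithStats(m)
    return [(s[i].tolist(),ce[i].round(1).tolist()) for i in range(1,n) if s[i][4]>=amin]
E
python3 - <<'E'
from h import *
for n in ['scene','side','wrist']:
    c=cam(n,n+'0.png'); print(n,(-c['view'][:3,:3].T@c['view'][:3,3]).round(), c['view'][2,:3].round(2))
s=env.state(); print(s, env.grip_depth)
E
```

```text
pics
scene [ 286.  448. 1225.] [ 0.16 -0.38 -0.91]
side [  212. -1427.  1340.] [ 0.14  0.73 -0.66]
wrist [626.  70. 383.] [-0.   -0.25 -0.97]
{'t': 0.15, 'joints': array([-1.05610323e-01,  4.91396807e-01,  1.55932615e+00, -3.21564668e-06,
        1.09171998e+00, -1.05615209e-01]), 'qvel': array([ 0.0007317 , -0.00269207, -0.00197979, -0.00057122, -0.00021701,
        0.00094045]), 'tau': array([ 3.16444048e-04, -6.12899423e+01, -2.58276522e+01,  6.91918633e-02,
        4.73701756e-02, -5.07232733e-05]), 'eef_pos': array([6.24808945e+02, 3.57436564e-02, 2.14205333e+02]), 'tcp_rot': array([-3.14074681e+00, -8.67997405e-05,  1.57080266e+00]), 'ft_force': array([0.07927186, 0.29568015, 0.21455912]), 'moment': array([0.0180787 , 0.00273181, 0.00923107]), 'grip_force': 0.0, 'opening': 0.9982170011852731} -18.8
```

View pics/scene0.png

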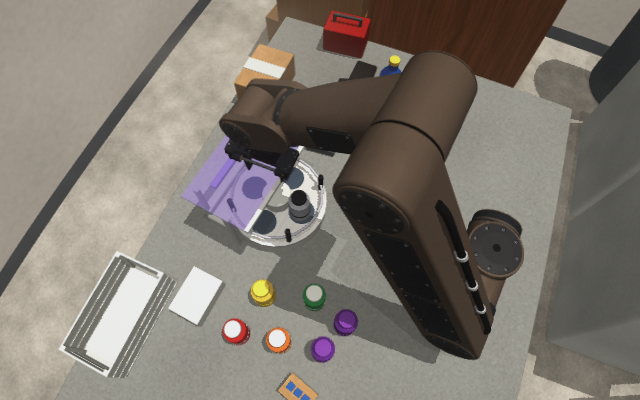

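View pics/side0.png

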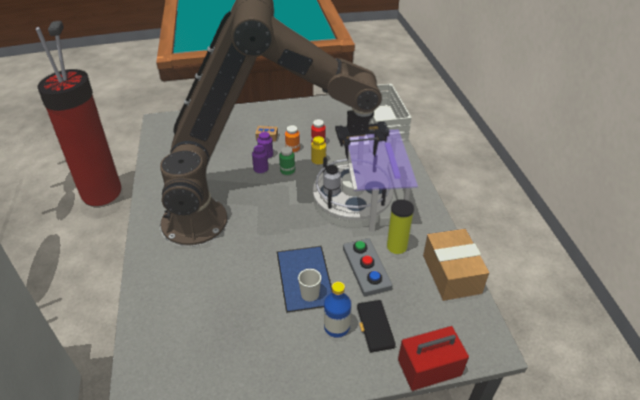

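View pics/wrist0.png

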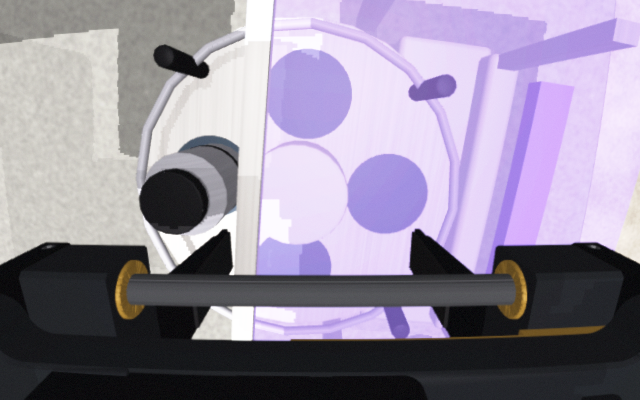

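Three coloured flasks are present: red cap at scene (235,330), orange (278,341) and green (314,296). The yellow flask at (262,291) and the two purple ones are decoys. The steel flask is on the front pad at (300,205). In the side view the keys run green (360,246), red (367,261), blue (375,277), with the mat at about (303,278) and the mug at (310,285).

```bash
cat >> h.py <<'E'
def mask(c,lo,hi): return cv2.inRange(cv2.cvtColor(c['pixels'],cv2.COLOR_BGR2HSV),np.array(lo),np.array(hi))
COL={'orange':((5,150,90),(16,255,255)),'green':((55,80,30),(85,255,255)),'red':((174,150,70),(179,255,255)),'yellow':((22,120,90),(32,255,255)),'purple':((130,100,50),(150,255,255))}
def caps(c,rows=(265,400)):
    """white/bright cap top -> ellipse centre on z=105 for blobs of each colour (colour ring hull)"""
    out=[]
    for k,(lo,hi) in COL.items():
        m=mask(c,lo,hi); m[:rows[0]]=0; m[rows[1]:]=0; m[:,:200]=0; m[:,380:]=0
        for s,ce in [(s,ce) for s,ce in blobs_m(m)]:
            out.append((k,s,ce))
    return out
def blobs_m(m,amin=60):
    n,l,s,ce=cv2.connectedComponentsWithStats(m)
    return [(s[i].tolist(),ce[i].round(1).tolist()) for i in range(1,n) if s[i][4]>=amin]
def flask_sil(P,h=((0,32),(80,32),(105,22))):
    a=np.linspace(0,2*np.pi,40)
    return np.array([[P[0]+r*np.cos(t),P[1]+r*np.sin(t),P[2]+z] for z,r in h for t in a])
E
python3 - <<'E'
from h import *
sc=cam('scene'); sd=cam('side'); w=cam('wrist')
for x in caps(sc): print('scene',x)
hs=cv2.cvtColor(sc['pixels'],cv2.COLOR_BGR2HSV)
for n,p in dict(red=(235,330),oran=(278,340),green=(314,294)).items(): print(n,hs[p[1],p[0]],onz(sc,p,105).round(1))
# caps white
m=mask(sc,(0,0,170),(179,70,255)); m[:265]=0;m[:,:210]=0;m[:,340:]=0
print('white',blobs_m(m,40))
for k,l,h in [('g',(50,80,50),(85,255,255)),('r',(170,120,60),(179,255,255)),('r2',(0,150,60),(6,255,255)),('b',(100,120,40),(125,255,255))]:
    mm=mask(sd,l,h); mm[:235]=0; mm[:,:270]=0; mm[340:]=0; mm[:,400:]=0
    for s,ce in blobs_m(mm,30): print('side',k,s,ce,onz(sd,ce,52).round(1))
hw=cv2.cvtColor(w['pixels'],cv2.COLOR_BGR2HSV)
for p in [(310,93),(387,193),(350,130),(300,190),(295,250),(180,61),(440,85)]: print(p,hw[p[1],p[0]],onz(w,p,60).round(1))
E
```

```text
scene ('orange', [266, 328, 25, 25, 214], [279.4, 341.9])
scene ('green', [303, 285, 23, 25, 213], [314.0, 299.9])
scene ('yellow', [251, 280, 25, 27, 516], [262.9, 292.7])
scene ('purple', [334, 309, 24, 27, 489], [345.3, 322.0])
scene ('purple', [311, 337, 24, 25, 474], [322.4, 348.9])
red [100   3 238] [535.9 407.9 105. ]
oran [105   2 237] [421.2 386.4 105. ]
green [ 28  17 181] [381.8 239.  105. ]
white [([210, 274, 12, 28, 187], [213.7, 285.7]), ([307, 286, 15, 15, 175], [313.8, 292.8]), ([224, 321, 17, 17, 227], [232.0, 328.6]), ([269, 330, 17, 17, 234], [276.8, 338.0])]
side g [355, 241, 11, 9, 78] [359.9, 245.1] [ 563.2 -279.3   52. ]
side r2 [362, 256, 11, 9, 74] [366.8, 259.8] [ 569.9 -347.8   52. ]
side b [282, 250, 48, 47, 453] [304.6, 269.2] [ 361.6 -349.6   52. ]
side b [369, 271, 11, 10, 84] [374.1, 275.5] [ 576.4 -417.1   52. ]
side b [284, 279, 7, 16, 31] [286.3, 285.6] [ 294.  -405.5   52. ]
side b [320, 292, 31, 27, 573] [336.2, 305.3] [ 432.9 -508.7   52. ]
side b [287, 296, 10, 9, 32] [291.7, 300.0] [ 302.6 -464.1   52. ]
side b [326, 330, 22, 7, 52] [336.2, 333.8] [ 412.  -608.3   52. ]
(310, 93) [127  77 226] [616.   89.2  60. ]
(387, 193) [128  90 226] [689.9  -3.6  60. ]
(350, 130) [137  21 250] [652.8  56.2  60. ]
(300, 190) [136  24 250] [605.7  -0.7  60. ]
(295, 250) [126  69 238] [599.7 -62.8  60. ]
(180, 61) [120  30  17] [498.8 118.5  60. ]
(440, 85) [129 101 192] [734.1  97.2  60. ]
```

```bash
python3 - <<'E'
from h import *
sc=cam('scene'); sd=cam('side'); w=cam('wrist')
m=mask(w,(115,50,150),(135,130,240)); m[:30]=0;m[240:]=0;m[:,:265]=0;m[:,435:]=0
P=[]
for s,ce in blobs_m(m,1500):
    q=onz(w,ce,60); print(s,ce,q.round(1)); P.append(q[:2])
L=max(P,key=lambda p:p[1]); Rr=max(P,key=lambda p:p[0])
d=Rr-L; mid=(Rr+L)/2; A=mid-np.array([-d[1],d[0]])/2; f=Rr-A
yaw=np.arctan2(f[1],f[0]); print('|d|',np.linalg.norm(d),'A',A,'r',np.linalg.norm(f),'yaw',yaw)
F=A-f; print('front pad',F,'wrist px',proj(w,[*F,60]),'scene',proj(sc,[*F,165]),'side',proj(sd,[*F,165]))
# steel cap in wrist
g=mask(w,(0,0,0),(179,255,45)); g[:150]=0; g[240:]=0; g[:,:120]=0; g[:,215:]=0
for s,ce in blobs_m(g,300): print('cap',s,ce,onz(w,ce,165).round(1))
# caps: z=105
for n,p in dict(green=(313.8,292.8),red=(232,328.6),orange=(276.8,338)).items():
    q=onz(sc,p,105); b=onz(sd,p,0); print(n,q.round(1),'side px',proj(sd,[q[0],q[1],100]).round())
# top of yellow & purple : extents
m=mask(sd,(95,40,20),(125,255,255)); m[:240]=0;m[:,:270]=0;m[:,345:]=0;m[315:]=0
cv2.imwrite('pics/matm.png',m)
cs,_=cv2.findContours(m,0,2); c=max(cs,key=cv2.contourArea)
ap=cv2.approxPolyDP(cv2.convexHull(c),4,True)[:,0]
for a in ap: print(a,onz(sd,a,4).round(0))
for s,ce in blobs(sd,(0,0,170),(60,60,255),30): print('white side',s,ce,onz(sd,ce,80).round())
for k,lo,hi in [('yel',(20,120,80),(34,255,255)),('pur',(130,90,40),(155,255,255))]:
    for s,ce in blobs(sd,lo,hi,40): print(k,s,ce)
E
```

```text
[265, 30, 87, 112, 6112] [307.1, 93.7] [613.5  88.6  60. ]
[346, 154, 81, 80, 5094] [386.0, 193.1] [689.1  -3.8  60. ]
|d| 119.42248253072654 A [605.07434398   4.6048469 ] r 84.44444722360876 yaw -0.09948030619889689
front pad [521.04739739  12.99155743] wrist px [[211.83178116 176.06118271]] scene [[299.49094019 196.57825264]] side [[331.05385758 167.52676928]]
cap [140, 169, 68, 61, 3185] [173.5, 199.1] [527.9  16.1 165. ]
green [383.6 236.2 105. ] side px [[286. 150.]]
red [544.8 407.9 105. ] side px [[318. 122.]]
orange [426.2 383.1 105. ] side px [[292. 129.]]
[278 252] [ 289. -216.    4.]
[320 247] [ 437. -219.    4.]
[344 293] [ 476. -432.    4.]
[344 314] [ 458. -512.    4.]
[287 310] [ 286. -464.    4.]
white side [361, 24, 16, 8, 89] [367.8, 27.4] [1024. 1386.   80.]
white side [404, 38, 10, 6, 37] [408.6, 41.1] [1205. 1165.   80.]
white side [356, 45, 56, 23, 497] [385.3, 57.1] [1018.  993.   80.]
white side [102, 46, 19, 10, 93] [111.7, 50.2] [-459. 1391.   80.]
white side [135, 61, 20, 9, 103] [145.4, 65.1] [-249. 1155.   80.]
white side [17, 70, 27, 18, 128] [30.9, 78.9
[... 1997 characters left out ...]
5, 36, 35, 608] [104.9, 281.6] [-273. -314.   80.]
white side [300, 278, 21, 9, 31] [311.7, 283.3] [ 371. -433.   80.]
white side [58, 304, 8, 7, 30] [62.1, 307.2] [-398. -396.   80.]
white side [99, 304, 19, 16, 172] [109.0, 310.3] [-248. -430.   80.]
white side [55, 319, 34, 26, 472] [69.2, 331.9] [-361. -492.   80.]
white side [565, 330, 11, 9, 36] [570.2, 333.2] [1079. -767.   80.]
white side [546, 340, 38, 42, 849] [565.5, 358.3] [1023. -840.   80.]
white side [597, 374, 20, 24, 208] [606.2, 386.5] [1093. -949.   80.]
yel [311, 136, 15, 28, 343] [318.1, 149.6]
yel [387, 213, 25, 41, 741] [398.4, 233.3]
yel [331, 282, 14, 12, 133] [337.8, 287.4]
pur [253, 131, 20, 42, 576] [262.1, 152.1]
```

```bash
python3 - <<'E'
from h import *
sc=cam('scene'); sd=cam('side'); w=cam('wrist')
for p in dict(y=(262.4,290),p1=(345.5,318),p2=(322,346)).values(): print('decoy',onz(sc,p,105).round())
m=mask(w,(115,50,150),(135,130,240)); m[:45]=0;m[240:]=0;m[:,:270]=0;m[:,435:]=0
m=cv2.morphologyEx(m,cv2.MORPH_OPEN,cv2.getStructuringElement(2,(25,25)))
P=[]
for c in cv2.findContours(m,0,1)[0]:
    if cv2.contourArea(c)>1500:
        e=cv2.fitEllipse(cv2.convexHull(c)); q=onz(w,e[0],60); print(e,q.round(1)); P.append(q[:2])
L=max(P,key=lambda p:p[1]); Rr=max(P,key=lambda p:p[0])
d=Rr-L; A=(Rr+L)/2-np.array([-d[1],d[0]])/2; f=Rr-A
print(np.linalg.norm(d),A,np.arctan2(f[1],f[0]))
# hood front edge: white strip left border / right border at z~200-209
g=cv2.cvtColor(w['pixels'],cv2.COLOR_BGR2HSV)
for r in (10,60,110,300,330):
    row=g[r].astype(int); v=np.where((row[225:300,1]<25)&(row[225:300,2]>225))[0]+225
    if len(v): print(r,v.min(),v.max(),onz(w,(v.min(),r),209).round(1),onz(w,(v.max(),r),209).round(1))
for n,p in dict(FLtop=(163,55),RLtop=(446,84)).items(): print(n,onz(w,p,140).round(1))
# posts in scene
for n,p in dict(a=(288.5,232),b=(321,178)).items(): print(n,onz(sc,p,140).round(1))
crop=sd['pixels'][225:335,250:400]; cv2.imwrite('pics/matcrop.png',cv2.resize(crop,None,fx=5,fy=5,interpolation=2))
E
```

```text
decoy [515. 283. 105.]
decoy [280. 266. 105.]
decoy [310. 356. 105.]
((385.8244934082031, 193.1408233642578), (78.47171783447266, 82.41082763671875), 59.159671783447266) [689.   -3.8  60. ]
((307.31451416015625, 93.63555145263672), (87.05400848388672, 89.21861267089844), 169.00604248046875) [613.7  88.7  60. ]
119.30053524482749 [605.08334283   4.77056076] -0.10235750115601408
10 245 272 [590.3 118.8 209. ] [603.  118.7 209. ]
60 226 276 [580.2  96.3 209. ] [604.4  96.  209. ]
110 225 264 [578.4  72.6 209. ] [597.9  72.5 209. ]
330 225 281 [569.3 -52.8 209. ] [602.6 -52.3 209. ]
FLtop [518.8 110.8 140. ]
RLtop [711.8  91.3 140. ]
a [511.2 113.9 140. ]
b [492.4 -77.  140. ]
```

View pics/matcrop.png

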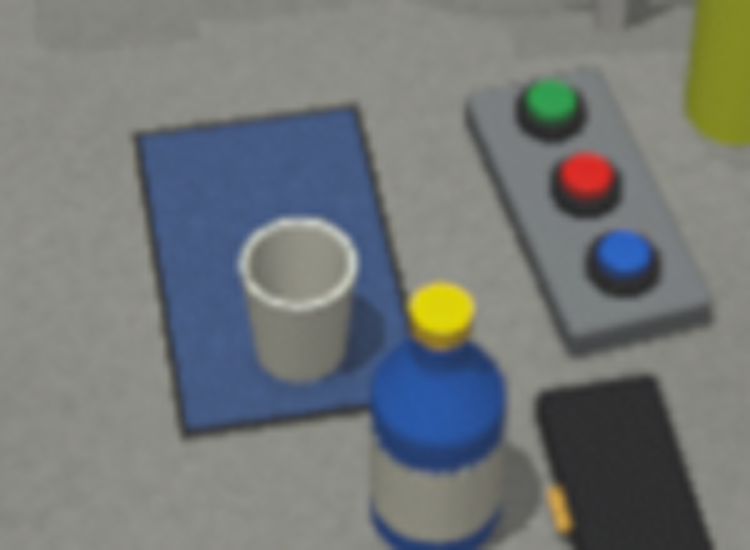

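The mat corners in the side image are about (277,251), (321,246) and (287,312). The mug stands on the lower half and the upper half is free. Keys top to bottom are green, red, blue.

Request:
{"api": "step_arm", "payload": {"moves": [{"tx":15,"ty":-100,"tz":-45,"roll":-0.12},{"tx":15,"ty":-100,"tz":-45,"roll":-0.24},{"tx":15,"ty":-100,"tz":-45,"roll":-0.36},{"tx":15,"ty":-100,"tz":-45,"roll":-0.48},{"tx":15,"ty":-100,"tz":-45,"roll":-0.6},{"tx":15,"ty":-100,"tz":-45,"roll":-0.72},{"tx":15,"ty":-100,"tz":-45,"roll":-0.84},{"tx":15,"ty":-100,"tz":-45,"roll":-0.96},{"tx":15,"ty":-100,"tz":-45,"roll":-1.08},{"tx":15,"ty":-100,"tz":-45,"roll":-1.2},{"tx":15,"ty":-100,"tz":-45,"roll":-1.34},{"tx":15,"ty":-100,"tz":-45,"roll":-1.47}]}}

```text
t: 1.6
eef_pos: [525.0, 15.0, 259.7]
tcp_rot: [3.142, 0.0, 3.027]
ft_force: [-1.2, -1.1, 0.4]
opening: 0.999
grip_force: 0.0
```

```bash
cat >> h.py <<'E'
from scipy.spatial.transform import Rotation as Ro
def to(p,yaw=None):
    """shift in present tool axes to reach world p and yaw (deg)"""
    s=env.state(); R=Ro.from_euler('xyz',s['tcp_rot']); y=s['tcp_rot'][2]
    d=R.inv().apply(np.array(p,float)-s['eef_pos']); r=0 if yaw is None else (y-np.radians(yaw)+np.pi)%(2*np.pi)-np.pi
    print('t',round(s['t'],1),'at',s['eef_pos'].round(1),'yaw',np.degrees(y).round(1),'j6',round(s['joints'][5],2),'-> tx ty tz roll',d.round(1),round(r,3),'F',s['ft_force'].round(1),'open',round(s['opening']*95.1,1),'grip',round(s['grip_force'],1))
A=np.array([605.3,4.3]); YAW=-0.1
def san(x,y): c,s=np.cos(YAW),np.sin(YAW); return A+[c*x-s*y,s*x+c*y]
E
python3 - <<'E'
from h import *
w=cam('wrist','wrist1.png'); sc=cam('scene','scene1.png')
to([525,15,99],174.3)
E
```

```text
t 1.7 at [525.   15.  259.7] yaw 173.2 j6 -1.55 -> tx ty tz roll [  0.   -0.  160.7] -0.019 F [-0.2 -0.1  0.6] open 94.8 grip 0.0
```

View pics/wrist1.png

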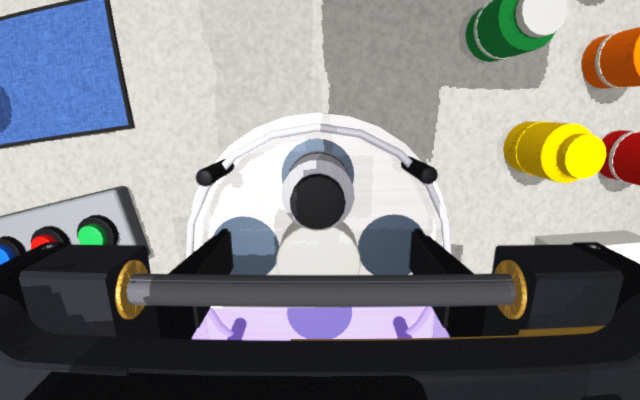

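The wrist view shows the steel cap at (318,201), the front posts at (206,177) and (427,175), the green key at (97,233) and the mat at top left.

```bash
python3 - <<'E'
from h import *
w=cam('wrist')
for n,p,z in [('steel',(318,202),165),('FR',(206,178),140),('FL',(429,175),140),('gkey',(97,232),52),('pad L?',(389,246),60),('padR',(246,246),60),('mat',(133,127),4),('mat2',(109,0),4)]: print(n,onz(w,p,z).round(1))
for r in [(-97.6,97.6),(-97.6,-97.6),(-85,0)]: print(san(*r).round(1))
E
```

```text
steel [523.7  13.8 165. ]
FR [497.5 -80.3 140. ]
FL [517.5 110.2 140. ]
gkey [ 557.9 -258.6   52. ]
pad L? [611.8  84.6  60. ]
padR [592.5 -78.9  60. ]
mat [ 442. -209.    4.]
mat2 [ 293.1 -206.4    4. ]
[517.9 111.2]
[498.4 -83.1]
[520.7  12.8]
```

Request:
{"api": "step_arm", "payload": {"moves": [{"tx":1,"ty":-1,"tz":40,"roll":-0.02},{"tx":1,"ty":-1,"tz":80,"roll":-0.02},{"tx":1,"ty":-1,"tz":115,"roll":-0.02},{"tx":1,"ty":-1,"tz":140,"roll":-0.02},{"tx":1,"ty":-1,"tz":155,"roll":-0.02},{"tx":1,"ty":-1,"tz":160,"roll":-0.02},{"tx":1,"ty":-1,"tz":160,"roll":-0.02}]}}

```text
t: 2.33
eef_pos: [523.6, 14.2, 98.8]
tcp_rot: [-3.142, -0.002, 3.038]
ft_force: [0.3, 0.4, -0.5]
opening: 0.999
grip_force: 0.0
```

Request:
{"api": "step_arm", "payload": {"moves": [{"tx":0,"ty":0,"tz":0,"roll":0},{"tx":0,"ty":0,"tz":0,"roll":0},{"tx":0,"ty":0,"tz":0,"roll":0},{"tx":0,"ty":0,"tz":0,"roll":0},{"tx":0,"ty":0,"tz":0,"roll":0},{"tx":0,"ty":0,"tz":0,"roll":0},{"tx":0,"ty":0,"tz":0,"roll":0},{"tx":0,"ty":0,"tz":0,"roll":0}], "grip": 50}}

```text
t: 3.0
eef_pos: [524.1, 14.1, 100.2]
tcp_rot: [-3.142, 0.001, 3.041]
ft_force: [-0.9, -0.6, 6.2]
opening: 0.67
grip_force: 30.0
```

Request:
{"api": "step_arm", "payload": {"moves": [{"tx":0,"ty":0,"tz":-20},{"tx":0,"ty":0,"tz":-45},{"tx":0,"ty":0,"tz":-75},{"tx":5,"ty":-12,"tz":-85},{"tx":18,"ty":-42,"tz":-85},{"tx":33,"ty":-75,"tz":-85},{"tx":48,"ty":-110,"tz":-85},{"tx":63,"ty":-145,"tz":-85},{"tx":78,"ty":-180,"tz":-85},{"tx":93,"ty":-215,"tz":-85},{"tx":108,"ty":-250,"tz":-85},{"tx":120,"ty":-277,"tz":-85}]}}

```text
validation failed for argument at $.mo...
```

```bash
python3 - <<'E'
from h import *
c=cam('wrist','wrist2.png'); to([364,-272,44],174.2)
sc=cam('scene'); m=mask(sc,(0,0,170),(179,70,255)); m[:265]=0;m[:,:220]=0;m[:,340:]=0
for s,ce in blobs_m(m,40): print(s,ce,onz(sc,ce,105).round(1))
E
```

```text
t 3.0 at [524.1  14.1 100.2] yaw 174.2 j6 -1.57 -> tx ty tz roll [ 130.5 -300.8   56.1] 0.0 F [-1.4 -1.3  6.5] open 63.8 grip 30.0
[307, 286, 15, 15, 171] [313.8, 292.7] [383.7 235.9 105. ]
[224, 321, 17, 17, 225] [232.0, 328.7] [544.7 408.1 105. ]
[269, 330, 17, 17, 234] [276.8, 338.0] [426.2 383.1 105. ]
```

View pics/wrist2.png

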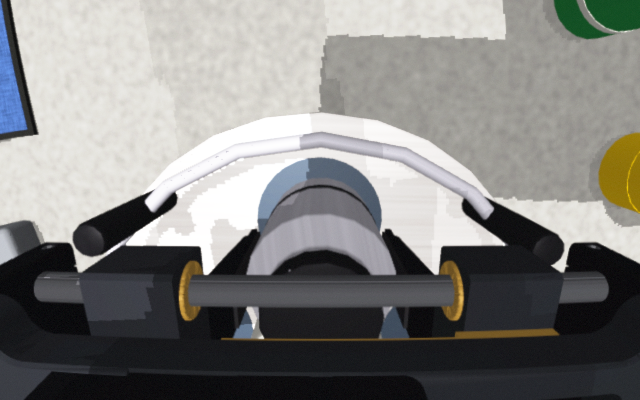

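The move was refused, probably because the roll values were missing, so nothing moved. The picture shows the steel flask gripped on the pad at about (320,260). I'll send it again with roll.

Request:
{"api": "step_arm", "payload": {"moves": [{"tx":0,"ty":0,"tz":-20,"roll":0},{"tx":0,"ty":0,"tz":-45,"roll":0},{"tx":0,"ty":0,"tz":-75,"roll":0},{"tx":5,"ty":-12,"tz":-85,"roll":0},{"tx":18,"ty":-42,"tz":-85,"roll":0},{"tx":33,"ty":-75,"tz":-85,"roll":0},{"tx":48,"ty":-110,"tz":-85,"roll":0},{"tx":63,"ty":-145,"tz":-85,"roll":0},{"tx":78,"ty":-180,"tz":-85,"roll":0},{"tx":93,"ty":-215,"tz":-85,"roll":0},{"tx":108,"ty":-250,"tz":-85,"roll":0},{"tx":120,"ty":-277,"tz":-85,"roll":0}]}}

```text
t: 4.1
eef_pos: [374.4, -251.3, 184.1]
tcp_rot: [3.141, -0.001, 3.04]
ft_force: [1.0, 0.7, -2.0]
opening: 0.675
grip_force: 30.0
```

```bash
python3 - <<'E'
from h import *
c=cam('wrist','wrist3.png'); to([364,-272,44],174.2)
E
```

```text
t 4.2 at [ 373.3 -254.3  184.1] yaw 174.1 j6 -2.21 -> tx ty tz roll [  7.3 -18.4 140.1] -0.002 F [ 0.9 -2.2 -2.8] open 64.1 grip 30.0
```

View pics/wrist3.png

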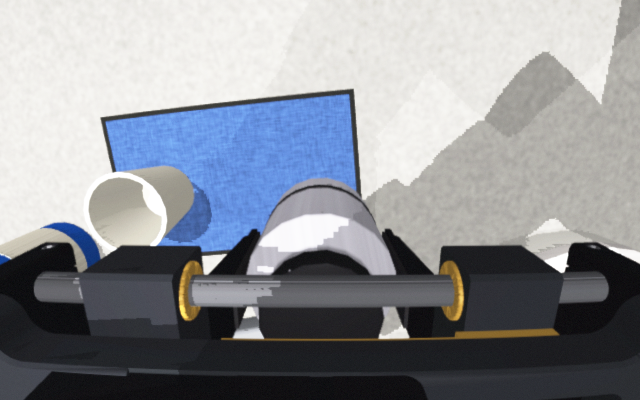

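The steel flask is held over the mat's free half. The mug is to the left at (125,210), clear of the fingers.

Request:
{"api": "step_arm", "payload": {"moves": [{"tx":6,"ty":-15,"tz":20,"roll":0},{"tx":7,"ty":-17,"tz":55,"roll":0},{"tx":7,"ty":-17,"tz":90,"roll":0},{"tx":7,"ty":-17,"tz":115,"roll":0},{"tx":7,"ty":-17,"tz":128,"roll":0},{"tx":7,"ty":-17,"tz":134,"roll":0},{"tx":7,"ty":-17,"tz":138,"roll":0},{"tx":7,"ty":-17,"tz":140,"roll":0},{"tx":7,"ty":-17,"tz":140,"roll":0}]}}

```text
t: 4.9
eef_pos: [368.0, -265.7, 44.9]
tcp_rot: [-3.141, 0.001, 3.041]
ft_force: [-0.0, 0.1, -2.0]
opening: 0.67
grip_force: 30.0
```

Request:
{"api": "step_arm", "payload": {"moves": [{"tx":0,"ty":0,"tz":0,"roll":0},{"tx":0,"ty":0,"tz":0,"roll":0},{"tx":0,"ty":0,"tz":0,"roll":0},{"tx":0,"ty":0,"tz":0,"roll":0},{"tx":0,"ty":0,"tz":0,"roll":0},{"tx":0,"ty":0,"tz":-30,"roll":0},{"tx":0,"ty":0,"tz":-70,"roll":0},{"tx":0,"ty":0,"tz":-110,"roll":0},{"tx":0,"ty":0,"tz":-150,"roll":0},{"tx":0,"ty":0,"tz":-170,"roll":0},{"tx":0,"ty":0,"tz":-170,"roll":0}], "grip": 85}}

```text
t: 5.82
eef_pos: [369.1, -266.6, 219.0]
tcp_rot: [-3.137, 0.006, 3.041]
ft_force: [-0.1, -0.3, -0.6]
opening: 0.895
grip_force: 0.0
```

```bash
python3 - <<'E'
from h import *
sd=cam('side'); cv2.imwrite('pics/side2.png',cv2.resize(sd['pixels'][110:330,240:430],None,fx=4,fy=4,interpolation=2)[:600])
sc=cam('scene'); m=mask(sc,(0,0,170),(179,70,255)); m[:265]=0;m[:,:220]=0;m[:,340:]=0
for s,ce in blobs_m(m,40): print(s,ce,onz(sc,ce,105).round(1))
to([383.7,236,250],90)
E
```

```text
[306, 285, 17, 16, 211] [313.7, 292.6] [384.  235.8 105. ]
[224, 321, 17, 17, 226] [232.0, 328.6] [544.8 407.9 105. ]
[269, 330, 17, 17, 234] [276.8, 338.0] [426.2 383.1 105. ]
t 5.9 at [ 367.9 -265.5  215.1] yaw 174.2 j6 -2.24 -> tx ty tz roll [ 34.7 500.5 -35.5] 1.47 F [-0.2 -0.1 -0.5] open 84.9 grip 0.0
```

View pics/side2.png

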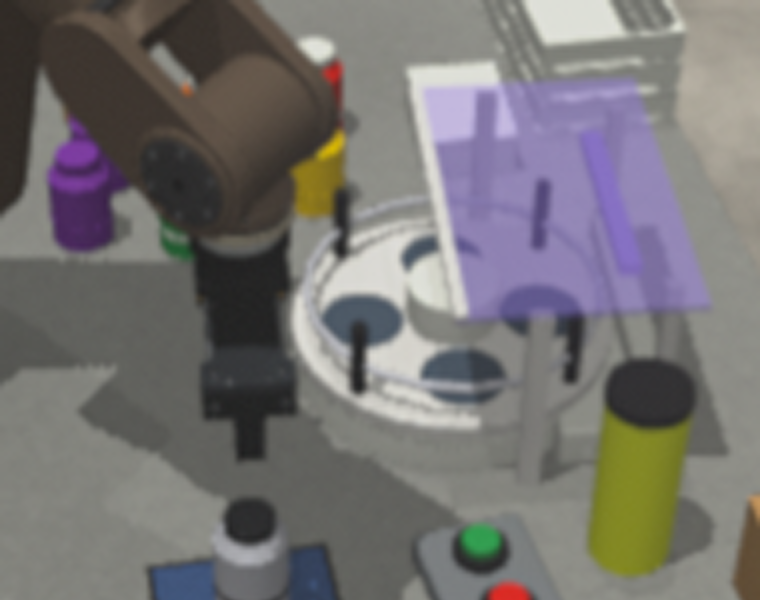

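The steel flask stands upright on the blue mat in the side view, and the front pad is now empty. The posts and pads are clearly visible. Next is the green flask, going around the robot's inner reach limit.

Request:
{"api": "step_arm", "payload": {"moves": [{"tx":-9,"ty":38,"tz":-10,"roll":0},{"tx":-18,"ty":77,"tz":-15,"roll":0},{"tx":-28,"ty":116,"tz":-15,"roll":0},{"tx":-37,"ty":155,"tz":-15,"roll":0},{"tx":-46,"ty":194,"tz":-15,"roll":0},{"tx":-55,"ty":233,"tz":-15,"roll":0},{"tx":-60,"ty":272,"tz":-15,"roll":0},{"tx":-48,"ty":310,"tz":-15,"roll":0},{"tx":-31,"ty":347,"tz":-15,"roll":0},{"tx":-14,"ty":384,"tz":-15,"roll":0},{"tx":3,"ty":421,"tz":-15,"roll":0},{"tx":20,"ty":458,"tz":-15,"roll":0}]}}

```text
t: 6.92
eef_pos: [392.6, 193.6, 228.1]
tcp_rot: [-3.14, -0.002, 3.041]
ft_force: [1.2, -1.0, -0.3]
opening: 0.892
grip_force: 0.0
```

```bash
python3 - <<'E'
from h import *
sc=cam('scene'); m=mask(sc,(0,0,170),(179,70,255)); m[:265]=0;m[:,:220]=0;m[:,340:]=0
for s,ce in blobs_m(m,40): print(s,ce,onz(sc,ce,105).round(1))
sd=cam('side')
for p in [(362,320),(460,377),(440,252)]: print('pad side',onz(sd,(p[0]/4+240,p[1]/4+110),60).round(1))
print(san(-85,0),san(0,-85),san(0,85))
w=cam('wrist')
wm=mask(w,(0,0,175),(179,40,255))
print('predicted cap in wrist',proj(w,[384,236,105]).round())
g=mask(w,(45,80,20),(90,255,255)); print(blobs_m(g,500)); cv2.imwrite('pics/w4.png',w['pixels'])
for p in [(168,298),(205,268),(222,275),(190,322)]: print('box',onz(sc,p,50).round())
to([384,236,39],174.2)
E
```

```text
[224, 321, 17, 17, 225] [232.0, 328.7] [544.7 408.1 105. ]
[269, 330, 17, 17, 234] [276.8, 338.0] [426.2 383.1 105. ]
pad side [519.5   8.9  60. ]
pad side [592.  -85.4  60. ]
pad side [614.9  94.3  60. ]
[520.72464595  12.78584041] [596.81415959 -80.27535405] [613.78584041  88.87535405]
predicted cap in wrist [[365. 183.]]
[([327, 141, 68, 70, 1595], [354.6, 167.3])]
box [766. 404.  50.]
box [709. 283.  50.]
box [653. 282.  50.]
box [674. 437.  50.]
t 7.1 at [392.6 194.1 228.2] yaw 174.5 j6 -1.17 -> tx ty tz roll [ 12.1  41.1 189.2] 0.005 F [-0.3 -0.   0.7] open 85.0 grip 0.0
```

View pics/w4.png

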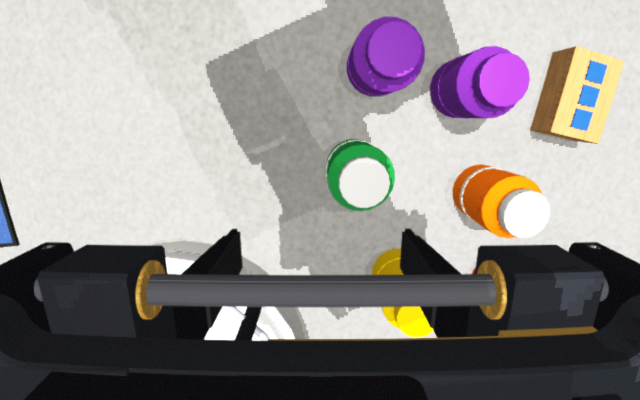

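The green cap is at wrist pixel (364,183), matching the prediction of (365,183). Moving down to grasp it.

Request:
{"api": "step_arm", "payload": {"moves": [{"tx":12,"ty":38,"tz":0,"roll":0},{"tx":12,"ty":41,"tz":35,"roll":0},{"tx":12,"ty":41,"tz":75,"roll":0},{"tx":12,"ty":41,"tz":115,"roll":0},{"tx":12,"ty":41,"tz":150,"roll":0},{"tx":12,"ty":41,"tz":175,"roll":0},{"tx":12,"ty":41,"tz":187,"roll":0},{"tx":12,"ty":41,"tz":189,"roll":0},{"tx":12,"ty":41,"tz":189,"roll":0}]}}

```text
t: 7.82
eef_pos: [386.2, 233.0, 39.5]
tcp_rot: [-3.14, -0.003, 3.039]
ft_force: [0.3, 0.4, -1.0]
opening: 0.895
grip_force: 0.0
```

Request:
{"api": "step_arm", "payload": {"moves": [{"tx":0,"ty":0,"tz":0,"roll":0},{"tx":0,"ty":0,"tz":0,"roll":0},{"tx":0,"ty":0,"tz":0,"roll":0},{"tx":0,"ty":0,"tz":0,"roll":0},{"tx":0,"ty":0,"tz":0,"roll":0},{"tx":0,"ty":0,"tz":0,"roll":0}], "grip": 50}}

```text
t: 8.32
eef_pos: [386.8, 234.3, 41.4]
tcp_rot: [3.141, 0.002, 3.041]
ft_force: [-0.5, -0.7, 7.4]
opening: 0.674
grip_force: 30.0
```

```bash
python3 - <<'E'
from h import *
to([*san(-85,0),200],174.3)
E
```

```text
t 8.3 at [386.8 234.3  41.4] yaw 174.2 j6 -1.07 -> tx ty tz roll [-155.8 -206.8 -158.5] -0.001 F [-0.5 -0.7  7.4] open 64.1 grip 30.0
```

Request:
{"api": "step_arm", "payload": {"moves": [{"tx":0,"ty":0,"tz":-25,"roll":0},{"tx":0,"ty":0,"tz":-65,"roll":0},{"tx":0,"ty":0,"tz":-105,"roll":0},{"tx":-8,"ty":-10,"tz":-140,"roll":0},{"tx":-28,"ty":-37,"tz":-158,"roll":0},{"tx":-52,"ty":-69,"tz":-158,"roll":0},{"tx":-76,"ty":-101,"tz":-158,"roll":0},{"tx":-100,"ty":-133,"tz":-158,"roll":0},{"tx":-124,"ty":-165,"tz":-158,"roll":0},{"tx":-145,"ty":-192,"tz":-158,"roll":0},{"tx":-154,"ty":-204,"tz":-158,"roll":0},{"tx":-155,"ty":-207,"tz":-158,"roll":0}]}}

```text
t: 9.32
eef_pos: [520.7, 10.4, 198.4]
tcp_rot: [-3.141, 0.0, 3.038]
ft_force: [-1.2, -0.3, -3.5]
opening: 0.675
grip_force: 30.0
```

```bash
python3 - <<'E'
from h import *
to([*san(-85,0),102.5],174.3)
w=cam('wrist','w5.png')
E
```

```text
t 9.3 at [520.7  10.4 198.4] yaw 174.1 j6 -1.57 -> tx ty tz roll [ 0.2  2.4 95.9] -0.004 F [-1.2 -0.3 -3.5] open 64.2 grip 30.0
```

View pics/w5.png

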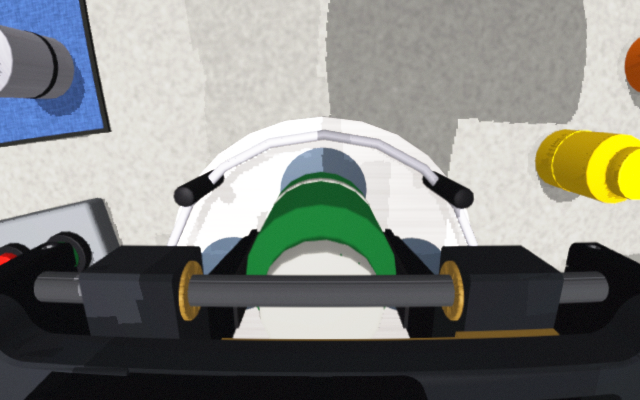

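The green flask is held upright and centred in the gripper at column 320, above the empty front pad. Lowering it.

Request:
{"api": "step_arm", "payload": {"moves": [{"tx":0,"ty":2,"tz":30,"roll":0},{"tx":0,"ty":2,"tz":60,"roll":0},{"tx":0,"ty":2,"tz":80,"roll":0},{"tx":0,"ty":2,"tz":90,"roll":0},{"tx":0,"ty":2,"tz":94,"roll":0},{"tx":0,"ty":2,"tz":97,"roll":0},{"tx":0,"ty":2,"tz":97,"roll":0}]}}

```text
t: 9.95
eef_pos: [520.1, 15.0, 102.1]
tcp_rot: [3.142, 0.001, 3.041]
ft_force: [0.5, 0.7, -1.9]
opening: 0.671
grip_force: 30.0
```

Request:
{"api": "step_arm", "payload": {"moves": [{"tx":0,"ty":-1,"tz":1,"roll":0},{"tx":0,"ty":-1,"tz":2,"roll":0},{"tx":0,"ty":-1,"tz":2,"roll":0},{"tx":0,"ty":-1,"tz":2,"roll":0}]}}

```text
t: 10.28
eef_pos: [520.3, 13.6, 101.4]
tcp_rot: [3.141, 0.002, 3.041]
ft_force: [-3.2, 0.7, 9.4]
opening: 0.671
grip_force: 30.0
```

Request:
{"api": "step_arm", "payload": {"moves": [{"tx":0,"ty":0,"tz":0,"roll":0},{"tx":0,"ty":0,"tz":0,"roll":0},{"tx":0,"ty":0,"tz":0,"roll":0},{"tx":0,"ty":0,"tz":0,"roll":0},{"tx":0,"ty":0,"tz":-25,"roll":0},{"tx":0,"ty":0,"tz":-65,"roll":0},{"tx":0,"ty":0,"tz":-100,"roll":0},{"tx":0,"ty":0,"tz":-110,"roll":0},{"tx":0,"ty":0,"tz":-110,"roll":0}], "grip": 80}}

```text
t: 11.03
eef_pos: [520.9, 13.5, 212.3]
tcp_rot: [-3.142, 0.005, 3.041]
ft_force: [-0.1, -0.2, 0.2]
opening: 0.843
grip_force: 0.0
```

```bash
python3 - <<'E'
from h import *
print('FL',san(-97.6,97.6),'FR',san(-97.6,-97.6))
to([*san(-97.6,97.6),210],174.3); to([*san(-97.6,97.6),108],174.3)
sd=cam('side'); cv2.imwrite('pics/side3.png',cv2.resize(sd['pixels'][140:230,280:430],None,fx=4,fy=4,interpolation=2))
w=cam('wrist')
d=mask(w,(0,0,0),(179,255,60)); d[240:]=0
for s,ce in blobs_m(d,100): print('dark',s,ce)
E
```

```text
FL [517.93133493 111.156148  ] FR [498.443852   -83.06866507]
t 11.0 at [520.9  13.5 212.3] yaw 174.2 j6 -1.57 -> tx ty tz roll [12.8 96.9  2.3] -0.001 F [-0.1 -0.2  0.2] open 80.2 grip 0.0
t 11.0 at [520.9  13.5 212.3] yaw 174.2 j6 -1.57 -> tx ty tz roll [ 13.3  96.9 104.3] -0.001 F [-0.1 -0.2  0.2] open 80.2 grip 0.0
dark [0, 0, 114, 146, 977] [84.4, 87.4]
dark [41, 37, 23, 62, 273] [56.1, 69.9]
dark [177, 170, 47, 33, 665] [196.9, 186.9]
dark [416, 171, 46, 34, 721] [442.0, 189.3]
dark [99, 198, 21, 42, 304] [108.7, 220.0]
dark [51, 229, 40, 11, 292] [71.0, 234.6]
dark [225, 230, 20, 10, 124] [236.4, 235.8]
dark [397, 230, 21, 10, 130] [404.9, 235.7]
```

View pics/side3.png

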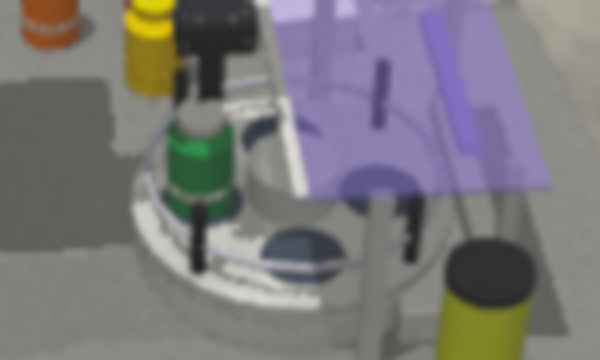

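The green flask stands upright on the front pad. Next the grippers go around the front-left post with about a 20 mm opening and take it along the arc.

Request:
{"api": "step_arm", "payload": {"moves": [{"tx":6,"ty":35,"tz":0,"roll":0},{"tx":12,"ty":75,"tz":0,"roll":0},{"tx":13,"ty":97,"tz":0,"roll":0},{"tx":13,"ty":97,"tz":25,"roll":0},{"tx":13,"ty":97,"tz":50,"roll":0},{"tx":13,"ty":97,"tz":75,"roll":0},{"tx":13,"ty":97,"tz":95,"roll":0},{"tx":13,"ty":97,"tz":103,"roll":0},{"tx":13,"ty":97,"tz":103,"roll":0}], "grip": 44}}

```text
t: 11.88
eef_pos: [515.2, 111.2, 103.7]
tcp_rot: [-3.141, -0.006, 3.041]
ft_force: [-0.7, 0.1, 0.5]
opening: 0.464
grip_force: 0.0
```

Request:
{"api": "step_arm", "payload": {"moves": [{"tx":0,"ty":0,"tz":0,"roll":0},{"tx":0,"ty":0,"tz":0,"roll":0},{"tx":0,"ty":0,"tz":0,"roll":0},{"tx":0,"ty":0,"tz":0,"roll":0},{"tx":0,"ty":0,"tz":0,"roll":0}], "grip": 20}}

```text
t: 12.3
eef_pos: [516.9, 111.4, 107.4]
tcp_rot: [3.141, 0.001, 3.041]
ft_force: [-0.2, -0.5, 0.2]
opening: 0.22
grip_force: 0.0
```

```bash
python3 - <<'E'
from h import *
to([*san(-97.6,97.6),108],174.3)
E
```

```text
t 12.3 at [516.9 111.4 107.4] yaw 174.2 j6 -1.38 -> tx ty tz roll [-1.1 -0.1 -0.6] -0.001 F [-0.2 -0.5  0.2] open 21.0 grip 0.0
```

Request:
{"api": "step_arm", "payload": {"moves": [{"tx":6,"ty":-6.5,"tz":0,"roll":0},{"tx":11.5,"ty":-13.5,"tz":0,"roll":0},{"tx":16.5,"ty":-21,"tz":0,"roll":0},{"tx":21.5,"ty":-28.5,"tz":0,"roll":0},{"tx":25.5,"ty":-36.5,"tz":0,"roll":0},{"tx":29,"ty":-45,"tz":0,"roll":0},{"tx":32,"ty":-53,"tz":0,"roll":0},{"tx":35,"ty":-62,"tz":0,"roll":0},{"tx":37,"ty":-70.5,"tz":0,"roll":0},{"tx":38.5,"ty":-79.5,"tz":0,"roll":0},{"tx":39,"ty":-88.5,"tz":0,"roll":0},{"tx":39.5,"ty":-97.5,"tz":0,"roll":0}]}}

```text
t: 13.3
eef_pos: [467.0, 17.5, 106.7]
tcp_rot: [-3.142, -0.0, 3.041]
ft_force: [-0.5, 1.1, -0.4]
opening: 0.215
grip_force: 0.4
```

Request:
{"api": "step_arm", "payload": {"moves": [{"tx":0,"ty":-9,"tz":0,"roll":0},{"tx":-1,"ty":-18,"tz":0,"roll":0},{"tx":-2.5,"ty":-27,"tz":0,"roll":0},{"tx":-4.5,"ty":-35.5,"tz":0,"roll":0},{"tx":-7,"ty":-44.5,"tz":0,"roll":0},{"tx":-10.5,"ty":-53,"tz":0,"roll":0},{"tx":-14,"ty":-61,"tz":0,"roll":0},{"tx":-18.5,"ty":-69,"tz":0,"roll":0},{"tx":-23.5,"ty":-76.5,"tz":0,"roll":0},{"tx":-28.5,"ty":-84,"tz":0,"roll":0},{"tx":-34,"ty":-91,"tz":0,"roll":0},{"tx":-40,"ty":-97.5,"tz":0,"roll":0}]}}

```text
t: 14.3
eef_pos: [497.7, -83.3, 106.5]
tcp_rot: [3.141, -0.001, 3.041]
ft_force: [-0.9, -0.6, 0.8]
opening: 0.208
grip_force: 0.0
```

```bash
python3 - <<'E'
from h import *
to([*san(-97.6,-97.6),107],174.3)
w=cam('wrist'); g=mask(w,(45,80,20),(90,255,255)); print(blobs_m(g,100))
sd=cam('side'); print([x for x in blobs(sd,(50,80,30),(85,255,255),60)], proj(sd,[[*san(0,-85),60],[*san(0,-85),140]]).round())
E
```

```text
t 14.3 at [497.7 -83.3 106.5] yaw 174.2 j6 -1.77 -> tx ty tz roll [-0.7  0.3 -0.5] -0.001 F [-0.9 -0.6  0.8] open 19.8 grip 0.0
[([84, 303, 33, 35, 906], [100.1, 319.3]), ([290, 309, 61, 30, 1017], [320.4, 322.5])]
[([349, 186, 16, 18, 199], [356.0, 195.5]), ([355, 241, 11, 9, 79], [359.9, 245.0])] [[356. 203.]
 [357. 187.]]
```

The table has turned one click, and green sits at the right pad as predicted. Releasing the post and moving to the orange flask.

Request:
{"api": "step_arm", "payload": {"moves": [{"tx":0,"ty":0,"tz":0,"roll":0},{"tx":0,"ty":0,"tz":0,"roll":0},{"tx":0,"ty":0,"tz":0,"roll":0},{"tx":0,"ty":0,"tz":-20,"roll":0},{"tx":0,"ty":0,"tz":-55,"roll":0},{"tx":0,"ty":0,"tz":-95,"roll":0},{"tx":5,"ty":18,"tz":-115,"roll":0},{"tx":14,"ty":55,"tz":-115,"roll":0},{"tx":24,"ty":93,"tz":-115,"roll":0},{"tx":34,"ty":131,"tz":-115,"roll":0},{"tx":44,"ty":169,"tz":-115,"roll":0},{"tx":54,"ty":207,"tz":-115,"roll":0}], "grip": 44}}

```text
t: 15.4
eef_pos: [463.6, 130.6, 221.9]
tcp_rot: [3.141, 0.0, 3.041]
ft_force: [1.0, -0.7, -0.2]
opening: 0.462
grip_force: 0.0
```

Request:
{"api": "step_arm", "payload": {"moves": [{"tx":10,"ty":36,"tz":0,"roll":0},{"tx":20,"ty":74,"tz":0,"roll":0},{"tx":30,"ty":112,"tz":0,"roll":0},{"tx":40,"ty":150,"tz":0,"roll":0},{"tx":50,"ty":188,"tz":0,"roll":0},{"tx":58,"ty":220,"tz":0,"roll":0},{"tx":63,"ty":242,"tz":0,"roll":0},{"tx":64,"ty":250,"tz":0,"roll":0},{"tx":64,"ty":250,"tz":0,"roll":0}], "grip": 85}}

```text
t: 16.15
eef_pos: [425.3, 385.2, 221.3]
tcp_rot: [-3.141, -0.0, 3.043]
ft_force: [-0.3, 0.6, -0.1]
opening: 0.891
grip_force: 0.0
```

```bash
python3 - <<'E'
from h import *
to([426,383,39],174.3)
sc=cam('scene'); m=mask(sc,(0,0,170),(179,70,255)); m[:265]=0;m[:,:220]=0;m[:,340:]=0
for s,ce in blobs_m(m,40): print(s,ce,onz(sc,ce,105).round(1))
w=cam('wrist'); print(proj(w,[426,383,105]))
m=mask(w,(0,0,190),(179,30,255)); m[250:]=0
print([x for x in blobs_m(cv2.morphologyEx(m,cv2.MORPH_OPEN,np.ones((9,9))),600)])
m=mask(w,*COL['orange']); print(blobs_m(m,300))
sd=cam('side'); print('green',blobs(sd,(50,80,30),(85,255,255),60),'orange',blobs(sd,*COL['orange'],30))
E
```

```text
t 16.1 at [425.3 385.2 221.3] yaw 174.4 j6 -0.85 -> tx ty tz roll [ -0.9  -2.1 182.3] 0.001 F [-0.3  0.6 -0.1] open 84.8 grip 0.0
[[318.88300929 197.63117475]]
[([0, 0, 235, 250, 38155], [84.9, 133.1]), ([299, 0, 341, 250, 64422], [501.2, 122.4]), ([295, 174, 49, 48, 1916], [319.0, 197.7])]
[([286, 153, 68, 71, 1511], [318.7, 179.1])]
green [([348, 186, 16, 18, 205], [355.1, 195.4]), ([355, 241, 11, 9, 79], [359.9, 245.0])] orange [([309, 0, 44, 48, 700], [333.0, 26.8]), ([198, 47, 61, 12, 341], [226.6, 52.2]), ([286, 132, 13, 14, 156], [292.1, 138.7]), ([286, 147, 13, 5, 37], [292.3, 149.5])]
```

Orange's cap is exactly where predicted, at wrist pixel (319,198). Grasping it.

Request:
{"api": "step_arm", "payload": {"moves": [{"tx":-1,"ty":-2,"tz":35,"roll":0},{"tx":-1,"ty":-2,"tz":75,"roll":0},{"tx":-1,"ty":-2,"tz":115,"roll":0},{"tx":-1,"ty":-2,"tz":148,"roll":0},{"tx":-1,"ty":-2,"tz":170,"roll":0},{"tx":-1,"ty":-2,"tz":180,"roll":0},{"tx":-1,"ty":-2,"tz":182,"roll":0},{"tx":-1,"ty":-2,"tz":182,"roll":0},{"tx":-1,"ty":-2,"tz":182,"roll":0}]}}

```text
t: 17.05
eef_pos: [427.7, 381.8, 41.1]
tcp_rot: [3.14, 0.002, 3.04]
ft_force: [-0.5, -0.6, 0.0]
opening: 0.895
grip_force: 0.0
```

Request:
{"api": "step_arm", "payload": {"moves": [{"tx":0,"ty":0,"tz":0,"roll":0},{"tx":0,"ty":0,"tz":0,"roll":0},{"tx":0,"ty":0,"tz":0,"roll":0},{"tx":0,"ty":0,"tz":0,"roll":0},{"tx":0,"ty":0,"tz":0,"roll":0},{"tx":0,"ty":0,"tz":0,"roll":0},{"tx":0,"ty":0,"tz":-25,"roll":0},{"tx":0,"ty":0,"tz":-65,"roll":0},{"tx":0,"ty":0,"tz":-105,"roll":0},{"tx":0,"ty":0,"tz":-140,"roll":0},{"tx":0,"ty":0,"tz":-162,"roll":0},{"tx":0,"ty":0,"tz":-162,"roll":0}], "grip": 50}}

```text
t: 18.05
eef_pos: [428.0, 382.7, 206.2]
tcp_rot: [3.137, 0.005, 3.041]
ft_force: [-0.1, 0.4, -2.4]
opening: 0.669
grip_force: 30.0
```

```bash
python3 - <<'E'
from h import *
to([*san(-85,0),200],174.3)
E
```

```text
t 18.1 at [428.  382.7 206.2] yaw 174.2 j6 -0.86 -> tx ty tz roll [-129.4 -358.8    5.3] -0.001 F [-0.1  0.4 -2.4] open 63.6 grip 30.0
```

Request:
{"api": "step_arm", "payload": {"moves": [{"tx":-8,"ty":-22,"tz":0,"roll":0},{"tx":-20,"ty":-56,"tz":0,"roll":0},{"tx":-34,"ty":-94,"tz":0,"roll":0},{"tx":-48,"ty":-132,"tz":0,"roll":0},{"tx":-62,"ty":-170,"tz":0,"roll":0},{"tx":-76,"ty":-208,"tz":0,"roll":0},{"tx":-89,"ty":-246,"tz":0,"roll":0},{"tx":-102,"ty":-284,"tz":0,"roll":0},{"tx":-115,"ty":-320,"tz":0,"roll":0},{"tx":-125,"ty":-346,"tz":2,"roll":0},{"tx":-129,"ty":-359,"tz":5,"roll":0},{"tx":-129,"ty":-359,"tz":5,"roll":0}]}}

```text
t: 19.05
eef_pos: [518.9, 9.1, 194.8]
tcp_rot: [-3.141, -0.003, 3.038]
ft_force: [0.1, -0.3, -3.4]
opening: 0.67
grip_force: 30.0
```

```bash
python3 - <<'E'
from h import *
to([*san(-85,0),102],174.3)
E
```

```text
t 19.1 at [518.9   9.1 194.8] yaw 174.0 j6 -1.58 -> tx ty tz roll [-1.7  3.9 92.8] -0.004 F [ 0.1 -0.3 -3.4] open 63.7 grip 30.0
```

Request:
{"api": "step_arm", "payload": {"moves": [{"tx":0,"ty":0,"tz":0,"roll":0},{"tx":0,"ty":0,"tz":25,"roll":0},{"tx":0,"ty":0,"tz":55,"roll":0},{"tx":0,"ty":0,"tz":75,"roll":0},{"tx":0,"ty":0,"tz":85,"roll":0},{"tx":0,"ty":0,"tz":90,"roll":0},{"tx":0,"ty":0,"tz":92,"roll":0},{"tx":0,"ty":0,"tz":92,"roll":0},{"tx":0,"ty":0,"tz":92,"roll":0}]}}

```text
t: 19.8
eef_pos: [519.6, 11.8, 105.6]
tcp_rot: [3.142, 0.002, 3.041]
ft_force: [0.1, 0.0, -3.0]
opening: 0.67
grip_force: 30.0
```

```bash
python3 - <<'E'
from h import *
to([*san(-85,0),101.5],174.3)
E
```

```text
t 19.8 at [519.6  11.8 105.6] yaw 174.2 j6 -1.57 -> tx ty tz roll [-1.   1.1  4.1] -0.001 F [ 0.1  0.  -3. ] open 63.7 grip 30.0
```

Request:
{"api": "step_arm", "payload": {"moves": [{"tx":-2,"ty":1,"tz":2,"roll":0},{"tx":-2,"ty":1,"tz":4,"roll":0},{"tx":-2,"ty":1,"tz":4.5,"roll":0},{"tx":-2,"ty":1,"tz":4.5,"roll":0},{"tx":-2,"ty":1,"tz":4.5,"roll":0}]}}

```text
t: 20.22
eef_pos: [521.3, 12.4, 100.3]
tcp_rot: [3.142, 0.0, 3.041]
ft_force: [0.4, 0.6, -1.5]
opening: 0.665
grip_force: 30.0
```

Request:
{"api": "step_arm", "payload": {"moves": [{"tx":0,"ty":0,"tz":0,"roll":0},{"tx":0,"ty":0,"tz":0,"roll":0},{"tx":0,"ty":0,"tz":0,"roll":0},{"tx":0,"ty":0,"tz":0,"roll":0},{"tx":0,"ty":0,"tz":-25,"roll":0},{"tx":0,"ty":0,"tz":-65,"roll":0},{"tx":0,"ty":0,"tz":-100,"roll":0},{"tx":0,"ty":0,"tz":-112,"roll":0},{"tx":0,"ty":0,"tz":-112,"roll":0},{"tx":0,"ty":0,"tz":-112,"roll":0}], "grip": 80}}

```text
t: 21.05
eef_pos: [521.2, 12.4, 212.4]
tcp_rot: [-3.142, 0.001, 3.041]
ft_force: [0.1, -0.9, -0.5]
opening: 0.844
grip_force: 0.0
```

```bash
python3 - <<'E'
from h import *
to([*san(-97.6,97.6),108],174.3)
sd=cam('side'); print('green',blobs(sd,(50,80,30),(85,255,255),60),'orange',blobs(sd,*COL['orange'],30))
print(proj(sd,[[*san(-85,0),100]]))
w=cam('wrist'); print('cap exp',proj(w,[*san(-85,0),165]).round(),'posts exp',proj(w,[[*san(-97.6,97.6),140],[*san(-97.6,-97.6),140]]).round())
d=mask(w,(0,0,0),(179,255,60)); d[228:]=0
for s,ce in blobs_m(d,100): print('dark',s,ce)
m=mask(w,*COL['orange']); print(blobs_m(m,300))
E
```

```text
t 21.1 at [521.2  12.4 212.4] yaw 174.2 j6 -1.57 -> tx ty tz roll [ 13.3  97.9 104.4] -0.001 F [ 0.1 -0.9 -0.5] open 80.2 grip 0.0
green [([348, 185, 17, 19, 209], [355.2, 195.3]), ([355, 241, 11, 9, 80], [359.8, 245.0])] orange [([158, 0, 30, 63, 835], [168.2, 33.3]), ([292, 0, 61, 49, 774], [329.9, 28.5]), ([323, 171, 16, 18, 209], [330.8, 180.1])]
[[330.74468747 181.20250366]]
cap exp [[320. 222.]] posts exp [[454. 195.]
 [186. 195.]]
dark [0, 0, 116, 146, 962] [85.8, 87.6]
dark [42, 37, 24, 61, 267] [58.2, 69.5]
dark [178, 170, 47, 32, 647] [198.0, 186.6]
dark [416, 170, 46, 33, 713] [442.0, 187.5]
dark [99, 198, 18, 30, 200] [107.9, 213.1]
[([281, 161, 83, 85, 2003], [329.4, 185.7])]
```

Orange is on the front pad. Turning by the next post the same way.

Request:
{"api": "step_arm", "payload": {"moves": [{"tx":6,"ty":35,"tz":0,"roll":0},{"tx":12,"ty":75,"tz":0,"roll":0},{"tx":13,"ty":97.5,"tz":0,"roll":0},{"tx":13,"ty":97.5,"tz":25,"roll":0},{"tx":13,"ty":97.5,"tz":50,"roll":0},{"tx":13,"ty":97.5,"tz":75,"roll":0},{"tx":13,"ty":97.5,"tz":95,"roll":0},{"tx":13,"ty":97.5,"tz":103,"roll":0},{"tx":13,"ty":97.5,"tz":104,"roll":0}], "grip": 44}}

```text
t: 21.9
eef_pos: [517.0, 110.6, 105.8]
tcp_rot: [-3.141, -0.005, 3.041]
ft_force: [-0.1, 0.0, 0.6]
opening: 0.46
grip_force: 0.0
```

Request:
{"api": "step_arm", "payload": {"moves": [{"tx":0,"ty":0,"tz":0,"roll":0},{"tx":0,"ty":0,"tz":0,"roll":0},{"tx":0,"ty":0,"tz":0,"roll":0},{"tx":0,"ty":0,"tz":0,"roll":0},{"tx":0,"ty":0,"tz":0,"roll":0}], "grip": 20}}

```text
t: 22.32
eef_pos: [518.3, 110.7, 108.9]
tcp_rot: [3.141, 0.001, 3.041]
ft_force: [1.3, -1.1, 0.2]
opening: 0.224
grip_force: 0.0
```

Request:
{"api": "step_arm", "payload": {"moves": [{"tx":6,"ty":-6.5,"tz":0,"roll":0},{"tx":12,"ty":-13.5,"tz":0,"roll":0},{"tx":17,"ty":-21,"tz":0,"roll":0},{"tx":22,"ty":-28.5,"tz":0,"roll":0},{"tx":26,"ty":-36.5,"tz":0,"roll":0},{"tx":30,"ty":-45,"tz":0,"roll":0},{"tx":33,"ty":-53,"tz":0,"roll":0},{"tx":35.5,"ty":-62,"tz":0,"roll":0},{"tx":37.5,"ty":-70.5,"tz":0,"roll":0},{"tx":39,"ty":-79.5,"tz":0,"roll":0},{"tx":40,"ty":-88.5,"tz":0,"roll":0},{"tx":40.5,"ty":-97.5,"tz":0,"roll":0}]}}

```text
t: 23.32
eef_pos: [467.3, 16.9, 108.2]
tcp_rot: [-3.141, -0.0, 3.041]
ft_force: [-0.7, 0.9, -0.9]
opening: 0.21
grip_force: 0.4
```

Request:
{"api": "step_arm", "payload": {"moves": [{"tx":0,"ty":-9,"tz":0,"roll":0},{"tx":-1,"ty":-18,"tz":0,"roll":0},{"tx":-2.5,"ty":-27,"tz":0,"roll":0},{"tx":-4.5,"ty":-35.5,"tz":0,"roll":0},{"tx":-7,"ty":-44.5,"tz":0,"roll":0},{"tx":-10.5,"ty":-53,"tz":0,"roll":0},{"tx":-14,"ty":-61,"tz":0,"roll":0},{"tx":-18.5,"ty":-69,"tz":0,"roll":0},{"tx":-23.5,"ty":-76.5,"tz":0,"roll":0},{"tx":-28.5,"ty":-84,"tz":0,"roll":0},{"tx":-34,"ty":-91,"tz":0,"roll":0},{"tx":-40,"ty":-97.5,"tz":0,"roll":0}]}}

```text
t: 24.32
eef_pos: [498.2, -83.8, 108.0]
tcp_rot: [3.141, -0.001, 3.041]
ft_force: [1.5, 0.3, -0.3]
opening: 0.209
grip_force: 0.0
```

```bash
python3 - <<'E'
from h import *
to([*san(-97.6,-97.6),107],174.3)
to([545,408,220],174.3)
sd=cam('side'); print('green',blobs(sd,(50,50,30),(125,255,255),60)[:0],'orange',blobs(sd,*COL['orange'],60)); print(proj(sd,[[*san(0,-85),100]]))
E
```

```text
t 24.3 at [498.2 -83.8 108. ] yaw 174.2 j6 -1.77 -> tx ty tz roll [-0.1  0.8  1. ] -0.001 F [ 1.5  0.3 -0.3] open 19.8 grip 0.0
t 24.3 at [498.2 -83.8 108. ] yaw 174.2 j6 -1.77 -> tx ty tz roll [   3.   494.1 -111.8] -0.001 F [ 1.5  0.3 -0.3] open 19.8 grip 0.0
green [] orange [([158, 0, 56, 62, 959], [172.9, 36.3]), ([284, 0, 69, 50, 821], [327.7, 29.5]), ([349, 185, 15, 18, 174], [355.5, 195.2])]
[[356.44732052 195.00690305]]
```

Request:
{"api": "step_arm", "payload": {"moves": [{"tx":0,"ty":0,"tz":0,"roll":0},{"tx":0,"ty":0,"tz":0,"roll":0},{"tx":0,"ty":0,"tz":0,"roll":0},{"tx":0,"ty":0,"tz":-20,"roll":0},{"tx":0,"ty":0,"tz":-55,"roll":0},{"tx":0,"ty":0,"tz":-95,"roll":0},{"tx":1,"ty":15,"tz":-115,"roll":0},{"tx":2,"ty":50,"tz":-118,"roll":0},{"tx":3,"ty":90,"tz":-118,"roll":0},{"tx":3,"ty":130,"tz":-118,"roll":0},{"tx":3,"ty":170,"tz":-118,"roll":0},{"tx":3,"ty":210,"tz":-118,"roll":0}], "grip": 44}}

```text
t: 25.37
eef_pos: [515.5, 128.2, 226.4]
tcp_rot: [3.141, 0.0, 3.041]
ft_force: [0.2, -0.8, -1.0]
opening: 0.462
grip_force: 0.0
```

Request:
{"api": "step_arm", "payload": {"moves": [{"tx":0,"ty":40,"tz":0,"roll":0},{"tx":0,"ty":80,"tz":0,"roll":0},{"tx":0,"ty":120,"tz":0,"roll":0},{"tx":0,"ty":160,"tz":0,"roll":0},{"tx":0,"ty":200,"tz":0,"roll":0},{"tx":0,"ty":235,"tz":0,"roll":0},{"tx":0,"ty":265,"tz":0,"roll":0},{"tx":0,"ty":280,"tz":0,"roll":0},{"tx":0,"ty":284,"tz":0,"roll":0},{"tx":0,"ty":284,"tz":0,"roll":0}], "grip": 85}}

```text
t: 26.2
eef_pos: [543.9, 409.3, 225.6]
tcp_rot: [-3.141, -0.001, 3.043]
ft_force: [1.3, 0.6, -0.3]
opening: 0.891
grip_force: 0.0
```

```bash
python3 - <<'E'
from h import *
to([545,408,39],174.3)
w=cam('wrist','w6.png'); print(proj(w,[545,408,105]))
m=mask(w,(0,0,190),(179,30,255)); m[250:]=0
m=cv2.morphologyEx(m,cv2.MORPH_OPEN,np.ones((9,9)))
print([(s,ce,onz(w,ce,105).round(1)) for s,ce in blobs_m(m,600)])
sc=cam('scene'); m=mask(sc,(0,0,170),(179,70,255)); m[:265]=0;m[:,:220]=0;m[:,340:]=0
for s,ce in blobs_m(m,40): print(s,ce,onz(sc,ce,105).round(1))
E
```

```text
t 26.2 at [543.9 409.3 225.6] yaw 174.3 j6 -0.92 -> tx ty tz roll [ -1.3  -1.1 186.6] 0.0 F [ 1.3  0.6 -0.3] open 84.8 grip 0.0
[[318.51821041 197.31648005]]
[([0, 0, 277, 250, 30207], [98.8, 113.4], array([453.7, 229.9, 105. ])), ([281, 0, 359, 250, 71316], [486.2, 115.4], array([488.6, 554.5, 105. ])), ([0, 153, 39, 36, 949], [15.2, 172.8], array([494.5, 134.6, 105. ])), ([294, 174, 49, 47, 1862], [318.2, 197.0], array([544.7, 407.8, 105. ])), ([29, 187, 57, 61, 1949], [56.8, 218.8], array([541.3, 164.3, 105. ])), ([0, 206, 43, 44, 1450], [17.3, 228.3], array([546.7, 119.1, 105. ]))]
```

Red is in place, with its cap at (318,197) as expected. Grasping it.

Request:
{"api": "step_arm", "payload": {"moves": [{"tx":-1,"ty":-1,"tz":35,"roll":0},{"tx":-1,"ty":-1,"tz":75,"roll":0},{"tx":-1,"ty":-1,"tz":115,"roll":0},{"tx":-1,"ty":-1,"tz":150,"roll":0},{"tx":-1,"ty":-1,"tz":174,"roll":0},{"tx":-1,"ty":-1,"tz":184,"roll":0},{"tx":-1,"ty":-1,"tz":187,"roll":0},{"tx":-1,"ty":-1,"tz":187,"roll":0},{"tx":-1,"ty":-1,"tz":187,"roll":0}]}}

```text
t: 27.05
eef_pos: [546.5, 407.5, 41.1]
tcp_rot: [3.14, 0.002, 3.04]
ft_force: [0.6, 0.7, 0.9]
opening: 0.892
grip_force: 0.0
```

Request:
{"api": "step_arm", "payload": {"moves": [{"tx":0,"ty":0,"tz":0,"roll":0},{"tx":0,"ty":0,"tz":0,"roll":0},{"tx":0,"ty":0,"tz":0,"roll":0},{"tx":0,"ty":0,"tz":0,"roll":0},{"tx":0,"ty":0,"tz":0,"roll":0},{"tx":0,"ty":0,"tz":0,"roll":0},{"tx":0,"ty":0,"tz":-25,"roll":0},{"tx":0,"ty":0,"tz":-65,"roll":0},{"tx":0,"ty":0,"tz":-105,"roll":0},{"tx":0,"ty":0,"tz":-140,"roll":0},{"tx":0,"ty":0,"tz":-162,"roll":0},{"tx":0,"ty":0,"tz":-162,"roll":0}], "grip": 50}}

```text
t: 28.05
eef_pos: [546.9, 408.4, 206.4]
tcp_rot: [3.137, 0.006, 3.041]
ft_force: [0.8, 0.3, -2.1]
opening: 0.67
grip_force: 30.0
```

```bash
python3 - <<'E'
from h import *
to([*san(-85,0),200],174.3)
E
```

```text
t 28.1 at [546.9 408.4 206.4] yaw 174.2 j6 -0.93 -> tx ty tz roll [ -13.7 -396.3    4.7] -0.001 F [ 0.8  0.3 -2.1] open 63.8 grip 30.0
```

Request:
{"api": "step_arm", "payload": {"moves": [{"tx":8,"ty":-22,"tz":0,"roll":0},{"tx":8,"ty":-58,"tz":0,"roll":0},{"tx":8,"ty":-97,"tz":0,"roll":0},{"tx":8,"ty":-137,"tz":0,"roll":0},{"tx":5,"ty":-177,"tz":0,"roll":0},{"tx":0,"ty":-217,"tz":0,"roll":0},{"tx":-5,"ty":-257,"tz":0,"roll":0},{"tx":-9,"ty":-297,"tz":0,"roll":0},{"tx":-12,"ty":-336,"tz":0,"roll":0},{"tx":-14,"ty":-368,"tz":0,"roll":0},{"tx":-14,"ty":-388,"tz":0,"roll":0},{"tx":-14,"ty":-396,"tz":0,"roll":0}]}}

```text
t: 29.05
eef_pos: [518.8, 9.5, 199.7]
tcp_rot: [-3.141, -0.002, 3.038]
ft_force: [-0.2, 0.3, -3.1]
opening: 0.668
grip_force: 30.0
```

Request:
{"api": "step_arm", "payload": {"moves": [{"tx":0,"ty":0,"tz":0,"roll":0},{"tx":0,"ty":0,"tz":25,"roll":0},{"tx":0,"ty":0,"tz":55,"roll":0},{"tx":0,"ty":0,"tz":75,"roll":0},{"tx":0,"ty":0,"tz":85,"roll":0},{"tx":0,"ty":0,"tz":92,"roll":0},{"tx":0,"ty":0,"tz":96,"roll":0},{"tx":0,"ty":0,"tz":96,"roll":0},{"tx":0,"ty":0,"tz":96,"roll":0}]}}

```text
t: 29.8
eef_pos: [520.1, 12.3, 105.8]
tcp_rot: [3.142, 0.001, 3.041]
ft_force: [-0.9, 0.0, -3.3]
opening: 0.671
grip_force: 30.0
```

```bash
python3 - <<'E'
from h import *
to([*san(-85,0),101],174.3)
E
```

```text
t 29.8 at [520.1  12.3 105.8] yaw 174.2 j6 -1.57 -> tx ty tz roll [-0.6  0.5  4.8] -0.001 F [-0.9  0.  -3.3] open 63.8 grip 30.0
```

Request:
{"api": "step_arm", "payload": {"moves": [{"tx":-1,"ty":0.5,"tz":2,"roll":0},{"tx":-1,"ty":0.5,"tz":4,"roll":0},{"tx":-1,"ty":0.5,"tz":5,"roll":0},{"tx":-1,"ty":0.5,"tz":5,"roll":0},{"tx":-1,"ty":0.5,"tz":5,"roll":0}]}}

```text
t: 30.22
eef_pos: [520.7, 12.4, 100.2]
tcp_rot: [3.142, 0.0, 3.041]
ft_force: [-0.3, 0.8, -2.7]
opening: 0.675
grip_force: 30.0
```

Request:
{"api": "step_arm", "payload": {"moves": [{"tx":0,"ty":0,"tz":0,"roll":0},{"tx":0,"ty":0,"tz":0,"roll":0},{"tx":0,"ty":0,"tz":0,"roll":0},{"tx":0,"ty":0,"tz":0,"roll":0},{"tx":0,"ty":0,"tz":-25,"roll":0},{"tx":0,"ty":0,"tz":-65,"roll":0},{"tx":0,"ty":0,"tz":-100,"roll":0},{"tx":0,"ty":0,"tz":-112,"roll":0},{"tx":0,"ty":0,"tz":-112,"roll":0},{"tx":0,"ty":0,"tz":-112,"roll":0}], "grip": 80}}

```text
t: 31.05
eef_pos: [520.7, 12.5, 212.4]
tcp_rot: [3.142, 0.001, 3.041]
ft_force: [0.5, 0.6, -0.6]
opening: 0.838
grip_force: 0.0
```

```bash
python3 - <<'E'
from h import *
to([*san(-97.6,97.6),107],174.3)
sd=cam('side'); print('red',blobs(sd,(170,120,60),(179,255,255),40),blobs(sd,(0,150,60),(6,255,255),60),'orange',blobs(sd,*COL['orange'],60))
E
```

```text
t 31.1 at [520.7  12.5 212.4] yaw 174.2 j6 -1.57 -> tx ty tz roll [ 12.8  97.9 105.4] -0.001 F [ 0.5  0.6 -0.6] open 79.7 grip 0.0
red [] [([48, 104, 66, 101, 3188], [81.9, 153.7]), ([323, 172, 16, 16, 194], [330.2, 180.1]), ([362, 256, 11, 9, 75], [366.9, 259.8]), ([399, 327, 69, 63, 2758], [431.9, 358.5])] orange [([158, 0, 30, 63, 833], [168.2, 33.3]), ([292, 0, 61, 49, 776], [329.9, 28.5]), ([348, 185, 16, 18, 188], [354.8, 195.0])]
```

Red stands at side pixel (330,180) on the front pad. Now the last turn.

Request:
{"api": "step_arm", "payload": {"moves": [{"tx":6,"ty":35,"tz":0,"roll":0},{"tx":12,"ty":75,"tz":0,"roll":0},{"tx":13,"ty":98,"tz":0,"roll":0},{"tx":13,"ty":98,"tz":25,"roll":0},{"tx":13,"ty":98,"tz":50,"roll":0},{"tx":13,"ty":98,"tz":75,"roll":0},{"tx":13,"ty":98,"tz":95,"roll":0},{"tx":13,"ty":98,"tz":103,"roll":0},{"tx":13,"ty":98,"tz":104,"roll":0}], "grip": 44}}

```text
t: 31.85
eef_pos: [516.5, 111.1, 105.7]
tcp_rot: [-3.141, -0.005, 3.041]
ft_force: [-0.0, 0.1, 0.0]
opening: 0.466
grip_force: 0.0
```

Request:
{"api": "step_arm", "payload": {"moves": [{"tx":0,"ty":0,"tz":0,"roll":0},{"tx":0,"ty":0,"tz":0,"roll":0},{"tx":0,"ty":0,"tz":0,"roll":0},{"tx":0,"ty":0,"tz":0,"roll":0},{"tx":0,"ty":0,"tz":0,"roll":0}], "grip": 20}}

```text
t: 32.27
eef_pos: [517.9, 111.3, 108.9]
tcp_rot: [3.141, 0.001, 3.041]
ft_force: [0.5, 0.6, -0.6]
opening: 0.221
grip_force: 0.0
```

Request:
{"api": "step_arm", "payload": {"moves": [{"tx":6,"ty":-6.5,"tz":0,"roll":0},{"tx":12,"ty":-13.5,"tz":0,"roll":0},{"tx":17,"ty":-21,"tz":0,"roll":0},{"tx":22,"ty":-28.5,"tz":0,"roll":0},{"tx":26,"ty":-36.5,"tz":0,"roll":0},{"tx":30,"ty":-45,"tz":0,"roll":0},{"tx":33,"ty":-53,"tz":0,"roll":0},{"tx":35.5,"ty":-62,"tz":0,"roll":0},{"tx":37.5,"ty":-70.5,"tz":0,"roll":0},{"tx":39,"ty":-79.5,"tz":0,"roll":0},{"tx":40,"ty":-88.5,"tz":0,"roll":0},{"tx":40.5,"ty":-97.5,"tz":0,"roll":0}]}}

```text
t: 33.27
eef_pos: [466.9, 17.5, 108.2]
tcp_rot: [-3.142, -0.0, 3.041]
ft_force: [-0.4, 1.2, -0.4]
opening: 0.212
grip_force: 0.4
```

Request:
{"api": "step_arm", "payload": {"moves": [{"tx":0,"ty":-9,"tz":0,"roll":0},{"tx":-1,"ty":-18,"tz":0,"roll":0},{"tx":-2.5,"ty":-27,"tz":0,"roll":0},{"tx":-4.5,"ty":-35.5,"tz":0,"roll":0},{"tx":-7,"ty":-44.5,"tz":0,"roll":0},{"tx":-10.5,"ty":-53,"tz":0,"roll":0},{"tx":-14,"ty":-61,"tz":0,"roll":0},{"tx":-18.5,"ty":-69,"tz":0,"roll":0},{"tx":-23.5,"ty":-76.5,"tz":0,"roll":0},{"tx":-28.5,"ty":-84,"tz":0,"roll":0},{"tx":-34,"ty":-91,"tz":0,"roll":0},{"tx":-40,"ty":-97.5,"tz":0,"roll":0}]}}

```text
t: 34.27
eef_pos: [497.8, -83.3, 108.0]
tcp_rot: [3.141, -0.001, 3.041]
ft_force: [0.2, -0.6, -0.2]
opening: 0.213
grip_force: 0.0
```

Request:
{"api": "step_arm", "payload": {"moves": [{"tx":0,"ty":0,"tz":0,"roll":0},{"tx":0,"ty":0,"tz":0,"roll":0},{"tx":0,"ty":0,"tz":0,"roll":0},{"tx":0,"ty":0,"tz":-20,"roll":0},{"tx":0,"ty":0,"tz":-55,"roll":0},{"tx":0,"ty":0,"tz":-95,"roll":0},{"tx":0,"ty":0,"tz":-115,"roll":0},{"tx":0,"ty":0,"tz":-118,"roll":0}], "grip": 44}}

```text
t: 34.93
eef_pos: [498.5, -82.5, 230.0]
tcp_rot: [-3.141, 0.006, 3.041]
ft_force: [-0.2, -0.1, 0.4]
opening: 0.463
grip_force: 0.0
```

```bash
python3 - <<'E'
from h import *
sd=cam('side'); print('red',blobs(sd,(0,150,60),(6,255,255),60),'steel exp',proj(sd,[368,-266,109]))
cv2.imwrite('pics/side5.png',cv2.resize(sd['pixels'][110:310,250:420],None,fx=3,fy=3,interpolation=2))
w=cam('wrist','w7.png')
for k,l,h in [('g',(50,80,50),(85,255,255)),('r',(0,150,60),(6,255,255)),('b',(100,150,40),(125,255,255))]:
    for s,ce in blobs_m(mask(w,l,h),300): print(k,s,ce,onz(w,ce,52).round(1))
to([576,-417,120],174.3)
E
```

```text
red [([48, 105, 65, 100, 3189], [81.8, 153.6]), ([349, 186, 15, 16, 150], [355.2, 195.5]), ([362, 256, 11, 9, 74], [366.8, 259.8]), ([399, 327, 69, 63, 2757], [431.9, 358.5])] steel exp [[302.03619247 238.42344989]]
r [303, 246, 57, 23, 353] [329.9, 253.3] [576.4 -79.6  52. ]
r [88, 254, 32, 20, 499] [103.9, 264.3] [ 566.4 -335.1   52. ]
r [304, 258, 57, 17, 712] [332.1, 267.4] [593.3 -78.8  52. ]
t 35.0 at [497.4 -82.3 226.6] yaw 174.3 j6 -1.77 -> tx ty tz roll [-111.6 -325.1  106.9] -0.001 F [ 0.   0.1 -0.8] open 44.0 grip 0.0
```

View pics/side5.png

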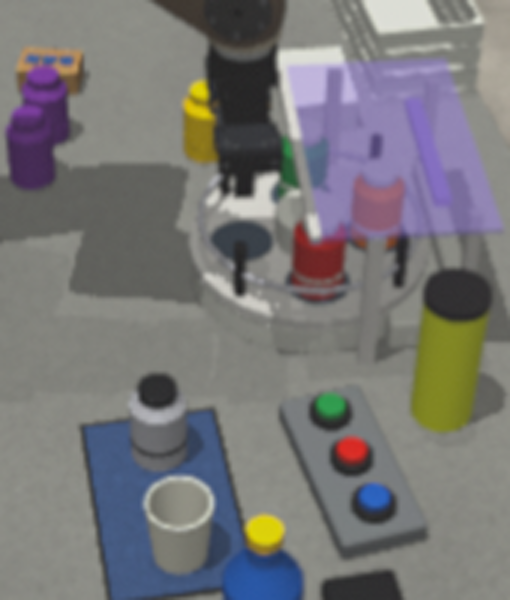

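Green is at the left, orange at the rear and red at the right under the hood. The front pad is empty, the steel flask is still on the mat, and the keys read green, red, blue from the far end to the near end. Next is the blue key.

Request:
{"api": "step_arm", "payload": {"moves": [{"tx":-10,"ty":-30,"tz":0,"roll":0},{"tx":-22,"ty":-68,"tz":0,"roll":0},{"tx":-35,"ty":-106,"tz":0,"roll":0},{"tx":-48,"ty":-144,"tz":0,"roll":0},{"tx":-61,"ty":-182,"tz":0,"roll":0},{"tx":-74,"ty":-220,"tz":0,"roll":0},{"tx":-87,"ty":-258,"tz":0,"roll":0},{"tx":-99,"ty":-292,"tz":0,"roll":0},{"tx":-108,"ty":-316,"tz":0,"roll":0},{"tx":-112,"ty":-325,"tz":0,"roll":0},{"tx":-112,"ty":-325,"tz":0,"roll":0},{"tx":-112,"ty":-325,"tz":0,"roll":0}], "grip": 0}}

```text
t: 36.03
eef_pos: [575.9, -416.3, 224.3]
tcp_rot: [3.14, -0.002, 3.041]
ft_force: [0.2, 1.2, -0.1]
opening: 0.005
grip_force: 0.0
```

```bash
python3 - <<'E'
from h import *
w=cam('wrist','w8.png'); sd=cam('side'); sc=cam('scene')
for n,c,z in (('w',w,52),('sc',sc,52)):
  for k,l,h in [('g',(50,80,50),(85,255,255)),('r',(0,150,60),(6,255,255)),('b',(100,150,40),(125,255,255))]:
    for s,ce in blobs_m(mask(c,l,h),300 if n=='w' else 25): 
        q=onz(c,ce,z)
        if -520<q[1]<-200 and 500<q[0]<650: print(n,k,s,ce,q.round(1))
print('can base',onz(sd,(397.7,248),0).round(), 'can top',onz(sd,(401.5,207),190).round())
to([576,-417,60],174.3)
E
```

```text
w g [441, 144, 36, 34, 967] [458.8, 160.4] [ 565.1 -274.1   52. ]
w r [375, 158, 35, 33, 890] [392.3, 174.0] [ 572.4 -342.3   52. ]
w b [309, 171, 34, 34, 798] [325.3, 188.5] [ 580.5 -411.    52. ]
sc g [318, 132, 10, 9, 76] [322.6, 136.0] [ 564.9 -268.1   52. ]
sc r [324, 116, 10, 9, 74] [328.5, 119.8] [ 571.3 -336.8   52. ]
sc b [330, 101, 9, 7, 58] [334.1, 103.9] [ 578.6 -407.    52. ]
can base [ 705. -272.    0.] can top [ 701. -263.  190.]
t 36.2 at [ 576.3 -415.7  226.2] yaw 174.3 j6 -2.19 -> tx ty tz roll [ 1.000e-01 -1.400e+00  1.662e+02] -0.0 F [-0.6 -0.4  0.7] open 0.3 grip 0.0
```

View pics/w8.png

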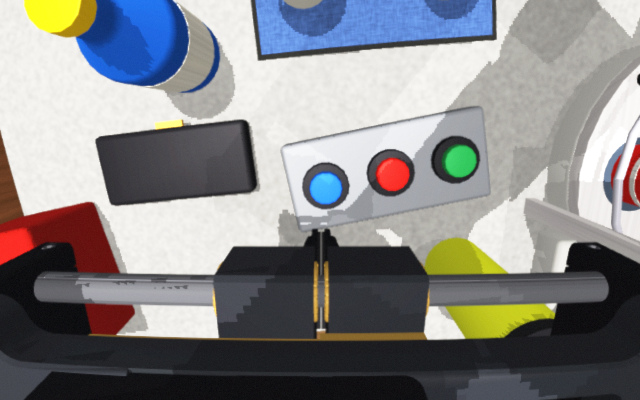

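The wrist view shows blue at (325,188), red at (392,174) and green at (459,160), with the closed fingertips at (321,232). I'll lower partway and measure the blue key again.

Request:
{"api": "step_arm", "payload": {"moves": [{"tx":-2,"ty":4,"tz":35,"roll":0},{"tx":-2,"ty":4,"tz":70,"roll":0},{"tx":-2,"ty":4,"tz":100,"roll":0},{"tx":-2,"ty":4,"tz":120,"roll":0},{"tx":-2,"ty":4,"tz":126,"roll":0},{"tx":-2,"ty":4,"tz":126,"roll":0},{"tx":-2,"ty":4,"tz":126,"roll":0}]}}

```text
t: 36.77
eef_pos: [579.2, -413.3, 101.6]
tcp_rot: [-3.141, 0.001, 3.041]
ft_force: [0.0, 0.2, 1.6]
opening: 0.005
grip_force: 0.0
```

```bash
python3 - <<'E'
from h import *
w=cam('wrist')
m=mask(w,(100,150,40),(125,255,255)); m[:,:270]=0; m[:,380:]=0; m[:150]=0
for s,ce in blobs_m(m,300): print(s,ce,onz(w,ce,52).round(1))
m=mask(w,(0,150,60),(6,255,255)); m[:150]=0
for s,ce in blobs_m(m,300): print('r',s,ce,onz(w,ce,52).round(1))
to([578,-412,60],174.3)
E
```

```text
[299, 195, 50, 49, 1707] [323.7, 216.8] [ 577.  -410.4   52. ]
r [399, 175, 52, 50, 2053] [424.4, 199.5] [ 571.8 -343.    52. ]
r [0, 232, 18, 32, 378] [6.1, 247.9] [ 578.4 -645.7   52. ]
t 36.8 at [ 579.4 -413.6  102.1] yaw 174.3 j6 -2.18 -> tx ty tz roll [ 1.6  1.6 42.1] -0.001 F [0.3 0.8 0.5] open 0.3 grip 0.0
```

Request:
{"api": "step_arm", "payload": {"moves": [{"tx":1.5,"ty":2.5,"tz":10,"roll":0},{"tx":1.5,"ty":2.5,"tz":28,"roll":0},{"tx":1.5,"ty":2.5,"tz":40,"roll":0},{"tx":1.5,"ty":2.5,"tz":46,"roll":0},{"tx":1.5,"ty":2.5,"tz":48,"roll":0},{"tx":1.5,"ty":2.5,"tz":49,"roll":0},{"tx":1.5,"ty":2.5,"tz":50,"roll":0},{"tx":1.5,"ty":2.5,"tz":51,"roll":0},{"tx":1.5,"ty":2.5,"tz":51,"roll":0}]}}

```text
t: 37.57
eef_pos: [577.6, -411.1, 49.7]
tcp_rot: [-3.141, 0.001, 3.041]
ft_force: [-0.5, 1.1, 2.5]
opening: 0.003
grip_force: 1.4
```

```bash
python3 - <<'E'
from h import *
to([578,-411,45.5],174.3)
E
```

```text
t 37.6 at [ 577.6 -411.1   49.7] yaw 174.2 j6 -2.18 -> tx ty tz roll [-0.4  0.1  4.2] -0.001 F [-0.5  1.1  2.5] open 0.3 grip 1.4
```

Request:
{"api": "step_arm", "payload": {"moves": [{"tx":0,"ty":0,"tz":1,"roll":0},{"tx":0,"ty":0,"tz":2,"roll":0},{"tx":0,"ty":0,"tz":3,"roll":0},{"tx":0,"ty":0,"tz":4,"roll":0},{"tx":0,"ty":0,"tz":4.5,"roll":0},{"tx":0,"ty":0,"tz":4.5,"roll":0}]}}

```text
t: 38.07
eef_pos: [577.6, -411.1, 46.2]
tcp_rot: [-3.141, 0.001, 3.041]
ft_force: [-3.7, 2.9, 14.5]
opening: 0.007
grip_force: 7.2
```

Request:
{"api": "step_arm", "payload": {"moves": [{"tx":0,"ty":0,"tz":0.7,"roll":0},{"tx":0,"ty":0,"tz":0.7,"roll":0},{"tx":0,"ty":0,"tz":0.7,"roll":0}]}}

```text
t: 38.32
eef_pos: [577.7, -411.1, 46.1]
tcp_rot: [-3.141, 0.001, 3.041]
ft_force: [-5.7, 4.5, 19.6]
opening: 0.005
grip_force: 9.7
```

Request:
{"api": "step_arm", "payload": {"moves": [{"tx":0,"ty":0,"tz":-10,"roll":0},{"tx":0,"ty":0,"tz":-40,"roll":0},{"tx":0,"ty":0,"tz":-55,"roll":0},{"tx":0,"ty":0,"tz":-55,"roll":0},{"tx":0,"ty":0,"tz":-55,"roll":0}]}}

```text
t: 38.73
eef_pos: [577.6, -411.1, 99.4]
tcp_rot: [-3.141, 0.001, 3.041]
ft_force: [-0.9, 0.2, -0.4]
opening: 0.003
grip_force: 0.0
```

```bash
python3 - <<'E'
from h import *
w=cam('wrist')
m=mask(w,(100,150,40),(125,255,255)); m[:,:270]=0; m[:,380:]=0; m[:150]=0
for s,ce in blobs_m(m,300): print('b',s,ce,onz(w,ce,52).round(1))
m=mask(w,(50,80,50),(85,255,255)); m[:120]=0
for s,ce in blobs_m(m,300): print('g',s,ce,onz(w,ce,52).round(1))
to([564,-273,100],174.3)
E
```

```text
b [295, 198, 51, 50, 1638] [320.3, 219.4] [ 576.3 -410.5   52. ]
g [495, 157, 55, 52, 2216] [522.5, 182.5] [ 564.7 -275.5   52. ]
t 38.8 at [ 577.2 -410.8   98.3] yaw 174.2 j6 -2.18 -> tx ty tz roll [ 27.  135.7  -1.7] -0.001 F [ 0.1 -0.4 -1.1] open 0.3 grip 0.0
```

Blue bottomed out (z 46, 20 N). Now the green key.

Request:
{"api": "step_arm", "payload": {"moves": [{"tx":4,"ty":20,"tz":-5,"roll":0},{"tx":10,"ty":50,"tz":-5,"roll":0},{"tx":17,"ty":85,"tz":-5,"roll":0},{"tx":23,"ty":115,"tz":-5,"roll":0},{"tx":26,"ty":131,"tz":-3,"roll":0},{"tx":27,"ty":136,"tz":-2,"roll":0},{"tx":27,"ty":136,"tz":-2,"roll":0},{"tx":27,"ty":136,"tz":-2,"roll":0}]}}

```text
t: 39.45
eef_pos: [564.5, -273.8, 100.5]
tcp_rot: [-3.141, 0.0, 3.041]
ft_force: [-0.0, 0.0, -0.5]
opening: 0.003
grip_force: 0.0
```

```bash
python3 - <<'E'
from h import *
w=cam('wrist')
m=mask(w,(50,80,50),(85,255,255)); m[:120]=0
for s,ce in blobs_m(m,300): print('g',s,ce,onz(w,ce,52).round(1), 'bbox',onz(w,(s[0]+s[2]/2,s[1]+s[3]/2),52).round(1))
to([564,-273,54],174.3)
E
```

```text
g [298, 196, 51, 50, 1729] [323.4, 217.5] [ 562.4 -271.1   52. ] bbox [ 564.8 -271.2   52. ]
t 39.5 at [ 564.5 -274.2  100.6] yaw 174.2 j6 -2.03 -> tx ty tz roll [ 0.6  1.1 46.6] -0.002 F [ 1.1 -0.2 -0.6] open 0.6 grip 0.0
```

Request:
{"api": "step_arm", "payload": {"moves": [{"tx":0,"ty":2.5,"tz":10,"roll":0},{"tx":0,"ty":2.5,"tz":28,"roll":0},{"tx":0,"ty":2.5,"tz":40,"roll":0},{"tx":0,"ty":2.5,"tz":45,"roll":0},{"tx":0,"ty":2.5,"tz":48,"roll":0},{"tx":0,"ty":2.5,"tz":50,"roll":0},{"tx":0,"ty":2.5,"tz":52,"roll":0},{"tx":0,"ty":2.5,"tz":53.5,"roll":0},{"tx":0,"ty":2.5,"tz":54.5,"roll":0},{"tx":0,"ty":2.5,"tz":55,"roll":0},{"tx":0,"ty":2.5,"tz":55,"roll":0}]}}

```text
t: 40.42
eef_pos: [564.5, -270.7, 46.3]
tcp_rot: [-3.141, 0.001, 3.041]
ft_force: [-3.5, -1.0, 4.4]
opening: 0.003
grip_force: 2.4
```

Request:
{"api": "step_arm", "payload": {"moves": [{"tx":0,"ty":0,"tz":0.7,"roll":0},{"tx":0,"ty":0,"tz":1.2,"roll":0},{"tx":0,"ty":0,"tz":1.7,"roll":0},{"tx":0,"ty":0,"tz":1.7,"roll":0},{"tx":0,"ty":0,"tz":1.7,"roll":0}]}}

```text
t: 40.83
eef_pos: [564.6, -270.6, 46.1]
tcp_rot: [-3.141, 0.001, 3.041]
ft_force: [-7.8, 0.7, 19.6]
opening: 0.005
grip_force: 9.7
```

Request:
{"api": "step_arm", "payload": {"moves": [{"tx":0,"ty":0,"tz":-10,"roll":0},{"tx":0,"ty":0,"tz":-45,"roll":0},{"tx":0,"ty":0,"tz":-85,"roll":0},{"tx":10,"ty":-10,"tz":-125,"roll":0},{"tx":20,"ty":-20,"tz":-155,"roll":0},{"tx":30,"ty":-30,"tz":-180,"roll":0},{"tx":30,"ty":-30,"tz":-180,"roll":0},{"tx":30,"ty":-30,"tz":-180,"roll":0}]}}

```text
t: 41.5
eef_pos: [531.9, -297.6, 225.7]
tcp_rot: [-3.14, 0.003, 3.04]
ft_force: [0.7, 0.2, 0.0]
opening: 0.003
grip_force: 0.0
```

```bash
python3 - <<'E'
from h import *
to([564,-273,54],174.3)
sd=cam('side')
for k,l,h in [('g',(50,60,30),(95,255,255)),('o',*COL['orange']),('r',(0,150,60),(6,255,255)),('b',(100,150,40),(125,255,255))]:
    print(k,[(s,ce) for s,ce in blobs(sd,l,h,30) if 160<ce[1]<300 and 250<ce[0]<420])
d=mask(sd,(0,0,0),(179,255,60)); d[:228]=0; d[250:]=0; d[:,290:][:,25:]=0; d[:,:290]=0
print('steel cap',blobs_m(d,15),proj(sd,[368,-266,100]))
E
```

```text
t 41.5 at [ 531.9 -297.6  225.7] yaw 174.2 j6 -2.09 -> tx ty tz roll [-28.9  28.  171.7] -0.002 F [0.7 0.2 0. ] open 0.3 grip 0.0
g [([355, 241, 11, 10, 84], [359.8, 245.1])]
o []
r [([362, 256, 10, 9, 70], [366.7, 259.9])]
b [([369, 271, 11, 9, 72], [374.3, 275.3])]
steel cap [([297, 235, 11, 11, 96], [301.9, 239.9])] [[302.10269462 240.30814434]]
```

Request:
{"api": "step_arm", "payload": {"moves": [{"tx":10,"ty":5,"tz":-35,"roll":0},{"tx":20,"ty":30,"tz":-60,"roll":0},{"tx":32,"ty":65,"tz":-80,"roll":0},{"tx":45,"ty":102,"tz":-95,"roll":0},{"tx":58,"ty":140,"tz":-100,"roll":0},{"tx":70,"ty":178,"tz":-100,"roll":0},{"tx":82,"ty":216,"tz":-100,"roll":0},{"tx":94,"ty":254,"tz":-100,"roll":0},{"tx":106,"ty":292,"tz":-100,"roll":0},{"tx":118,"ty":330,"tz":-100,"roll":0},{"tx":130,"ty":366,"tz":-100,"roll":0},{"tx":138,"ty":395,"tz":-100,"roll":0}]}}

```text
t: 42.55
eef_pos: [432.8, 112.5, 323.0]
tcp_rot: [3.141, -0.002, 3.042]
ft_force: [0.8, 0.3, 0.4]
opening: 0.003
grip_force: 0.0
```

Request:
{"api": "step_arm", "payload": {"moves": [{"tx":10,"ty":30,"tz":0,"roll":0},{"tx":10,"ty":40,"tz":0,"roll":0},{"tx":10,"ty":40,"tz":0,"roll":0}]}}

```text
t: 42.8
eef_pos: [427.8, 152.7, 323.0]
tcp_rot: [-3.141, -0.002, 3.044]
ft_force: [0.9, 0.1, -0.1]
opening: 0.009
grip_force: 0.0
```

```bash
python3 - <<'E'
from h import *
s=env.state(); print(s['t'],s['eef_pos'].round(),s['qvel'].round(3))
sd=cam('side'); cv2.imwrite('pics/final.png',cv2.resize(sd['pixels'][110:310,240:440],None,fx=3,fy=3,interpolation=2))
E
```

```text
42.8 [428. 153. 323.] [-0.063 -0.007  0.006 -0.014  0.004 -0.053]
```

View pics/final.png

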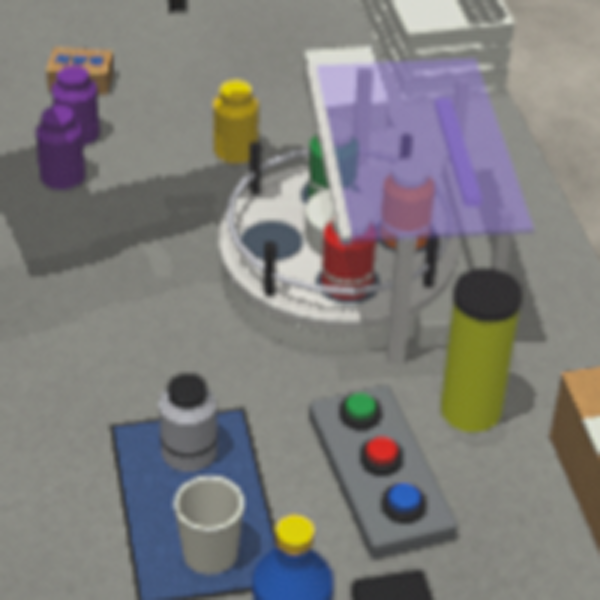

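The final view shows red (348,260), orange (407,210) and green (335,165) upright on their pads under the hood. The front pad is empty, the steel flask is upright on the mat at (188,420), and nothing else has moved.

```bash
python3 -c "
from cell import env
print(env.job_done())"
```

```text
the job is handed in; nothing more can be done
None
```

The job is handed in: the steel flask stands on the mat's free half, the green, orange and red flasks are upright under the hood with the table at a click position, and the blue key then the green key were pressed fully down, red untouched.

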